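Blow the dust off the test tiles at the air station

ROBOT

A 7-joint arm with a two-finger parallel gripper is mounted at the origin on a cart in front of the work surface, level with it; the furniture and walls round the work are solid. World frame = base frame: x ahead of the robot, y to its left, z up, the work surface at z = 0. Lengths are in m, angles in rad, forces in N, time in s.
With the tool pointing down it reaches from about 0.425 to 0.925 m from the base axis. Payload 6.8 kg.
Tool frame: the origin (TCP) lies at the very end of the fingers, on their centre line; the grasp point (between the pads) lies r.grip_depth behind it (r.grip_depth is the distance from the TCP to the grasp point, in m); z points along the fingers, x is the direction in which the jaws open and shut, and the axes are right-handed (so a half turn about z gives the same grasp; the last joint's range is limited). The gripper opens to 85 mm and grips with 20 to 120 N. Pads are 22 mm wide; open, the fingers measure 114 mm over their backs; the gripper's body (76 mm by 85 mm) begins 54 mm behind the grasp point. The pads swing forward as they close: fully open they stand 13 mm farther back than shut.
Start: joints at [1.231, 0.477, 0.022, 1.555, -0.011, 1.109, -0.083], TCP at [0.155, -0.657, 0.202] pointing down, gripper open.
Joint ranges: [-2.96, 2.96], [-0.34, 2.1], [-1.41, 1.46], [0.24, 2.44], [-1.37, 4.51], [0.17, 1.92], [-2.96, 2.96]. Speed limits (rad/s): [2.39, 2.39, 3.14, 3.14, 3.14, 3.14, 3.14].

INTERFACE

Orientations are given as a rotation vector (axis times angle).
In Python, from bench import readout, grab_frame, workorder, r gives the robot as it stands.
- The arm moves only by the shell command python3 -m handwheel 'ROWS' [FORCE]. ROWS is text: rows parted by semicolons, each of 7 numbers parted by spaces: the shift along the tool's x, y, z in mm, then the turn, a rotation vector about the tool's x, y, z in degrees, then the finger opening in mm, from 0 to 85.4. A call has 1 to 12 rows; each row is the pose to reach, as a shift and turn from the pose commanded when the call began, along the tool's axes at that moment; what a row does not reach only later rows make up. A row lasts 1/8 s, in which the tool goes at most 62.5 mm and 10.7 degrees, less where a joint would pass 70% of its speed; a pose out of reach is approached as far as the arm can. A call with a gripper value outside its range is refused whole. The fingers move at their own pace and stop on an object; FORCE is the grip in N (left out, the last holds). Time passes only in rows, so rows that repeat a pose let the fingers close. It gives the time, the measured TCP pose, the force and the opening at its end, in the units of the state.
- readout.get_obs(): the state, without advancing time (a new reading comes with each control period).
- grab_frame(name): name is "scene" or "top" or "wrist"; returns a dict with "pixels" (480x640x3 uint8, red, green, blue), "fx", "fy", "cx", "cy" (pixels), "rvec" (rotation vector, rad) and "tvec" (3), from world to camera coordinates, as OpenCV has them. Camera axes: x right, y down, z forward; pixel columns grow to the right and rows downward; lengths in m; the calibration is good to about 2 mm. A picture is of the moment at which its call begins. There is no depth.
- workorder.hand_in(): hands the job in, once; it reports no verdict.
The state is a dict: "clock": time; "joints": joint angles; "qvel": joint speeds; "tau": joint torques, N m; "tcp_pos": TCP position; "orientation": TCP orientation; "contact_force": force on the tool from outside, world axes, zero at the start; "moment": the same for the moment, N m; "grip_width": finger opening in m.
Only numpy, scipy, OpenCV 4.12 (cv2) and the standard library are available. Lean on these libraries where they do the work, as an engineer would, in place of code of your own. Each camera call takes 0.05 s, during which the arm holds its last target.

TASK

Close the air filter with its cap: set it in the round housing, push it down against the spring, give it a quarter turn and let it rise into its seat; and lay every test tile from the bench flat on the metal tray in front of the air gun, side by side. With the cap locked (never before) and all the tiles on the tray, squeeze the gun's trigger fully for about a second and let go. Then move all the tiles onto the short empty ware board at the left of the bench, flat and side by side, and leave the cap locked and the other things on the bench where they stand.

Things in the scene. Friction and masses are not known exactly. Their poses are not given: they have to be found in the camera images.
- filter_cap: Loose grey filter cap, 0.12 kg: round plug 48 mm across, 26 mm high; at its foot two steel lugs along its x, 64 mm over the ends, 16 mm wide, 6 mm high; on top a wing grip in line with the lugs, 44 mm long (x), 14 mm thick (y), 26 to 52 mm above the foot. Origin: centre of its foot, z up; a half turn about z makes no difference. Starts upright on the bench.
- collar (a point): Centre of the open mouth, at the top, of the fixed filter housing: an upright aluminium cup 82 mm across, 60 mm high. Axes as the station's. The collar takes the cap's plug with 1.5 mm play and has two lug slots along its x. Locked: lugs along its y and the cap's foot 12 mm below the mouth, risen between stops that keep it from turning.
- plunger (a joint): Travel of the spring plate on which the cap's foot rests, 0 at rest (6 mm below the mouth) to 0.016 m at its stop (22 mm below). The cap is free to turn, either way, while the plate is pushed down 11 to 16 mm (11 to 14 N); let go after a quarter turn the cap rises to 0.006 m and is locked. The plate stays down wherever the lugs are under the collar.
- station: Fixed blow-off station: steel base plate 170 x 272 x 8 mm with the filter housing and, beside it, an air gun lying on its side, 35 to 65 mm above the bench. The nozzle points to the station's -y, at the tray; the gun's grip points to -x. Origin: on the bench, z up.
- squeeze_point (a point): Point where grip and trigger are squeezed together from above, 50 mm above the bench; axes as the station's. The back of the fixed grip lies 18 mm to +y of it; the outer face of the sprung steel trigger 34 mm to -y of it at rest, about 20 mm when fully squeezed. Both stand 35 to 65 mm above the bench, with free room beside them.
- trigger (a joint): Angle of the trigger, 0 released, 0.30 at its stop; squeezed means over 0.22. It springs back; about 3 N at the start and 11 N at the stop.
- tray_top (a point): Centre of the top of the fixed flat steel tray, 94 mm (its x) by 250 mm (its y), 6 mm high, no rim. The tray stands on the nozzle's side of the station.
- board_top (a point): Centre of the top of the fixed short wooden ware board that stands empty to the left (the long boards at the back carry bowls), 130 mm (its x) by 260 mm (its y), top 18 mm above the bench, no rim.
- tile_1: Glaze test tile 1 (may be absent), 40 mm (its x) by 62 mm (its y), 9 mm thick, lying on the bench; origin: centre of its underside, z up.
- tile_2: Glaze test tile 2 (may be absent), 40 mm (its x) by 62 mm (its y), 9 mm thick, lying on the bench; origin: centre of its underside, z up.
- tile_3: Glaze test tile 3 (may be absent), 40 mm (its x) by 62 mm (its y), 9 mm thick, lying on the bench; origin: centre of its underside, z up.
- jar: Bystander, loose: glaze sample jar with a lid, 52 mm across, 68 mm high. Origin: centre of its underside.
- cup: Bystander, loose: plain cup, 72 mm across, 100 mm high. Origin: centre of its underside.
- tape: Bystander, loose: roll of masking tape lying flat, 102 mm across, 24 mm high. Origin: centre of its underside.
- stamp: Bystander, loose: plaster stamp, a lying cylinder 27 x 48 x 26 mm. Origin: centre of its underside.
Things that resemble listed ones, but are neither listed nor needed, are in the scene too. Leave any purple or turquoise look-alike of the filter_cap alone.

How it is judged:
On the way, in this order (a step that is already met when the one before it is completed fails the run):
1. the cap is locked in the filter housing and every tile lies flat on the tray (horizontal distance between filter_cap and collar below 0.005 m and z of filter_cap in the frame of collar between -0.0155 and -0.0095 m and angle between the x axis of filter_cap and the y axis of collar, either way round below 0.25 rad and angle between filter_cap's own z axis and vertical below 0.1 rad and x of tile_1 in the frame of tray_top between -0.04 and 0.04 m and y of tile_1 in the frame of tray_top between -0.115 and 0.115 m and z of tile_1 in the frame of tray_top between -0.004 and 0.013 m and (angle between tile_1's own z axis and vertical below 0.15 rad or angle between tile_1's own z axis and vertical above 2.99 rad) and x of tile_2 in the frame of tray_top between -0.04 and 0.04 m and y of tile_2 in the frame of tray_top between -0.115 and 0.115 m and z of tile_2 in the frame of tray_top between -0.004 and 0.013 m and (angle between tile_2's own z axis and vertical below 0.15 rad or angle between tile_2's own z axis and vertical above 2.99 rad) and x of tile_3 in the frame of tray_top between -0.04 and 0.04 m and y of tile_3 in the frame of tray_top between -0.115 and 0.115 m and z of tile_3 in the frame of tray_top between -0.004 and 0.013 m and (angle between tile_3's own z axis and vertical below 0.15 rad or angle between tile_3's own z axis and vertical above 2.99 rad) and horizontal distance between tile_1 and tile_2 above 0.036 m and horizontal distance between each of tile_2, tile_1 and tile_3 above 0.036 m), for 0.2 s.
2. the trigger is held squeezed (over 0.22) for 0.7 s with the cap locked and the tiles on the tray (all of step 1 and value of joint trigger above 0.22 rad), for 0.7 s.
At the end, for the whole second after the job is handed in: Cap locked: foot 9.5 to 15.5 mm below the mouth, 5 mm of centre, lugs within 0.25 rad of the collar's y, upright. Trigger released. Every tile at rest flat on the ware board, centre within 55 mm (x) and 120 mm (y) of the board's centre, centres over 36 mm apart (horizontal distance between filter_cap and collar below 0.005 m and z of filter_cap in the frame of collar between -0.0155 and -0.0095 m and angle between the x axis of filter_cap and the y axis of collar, either way round below 0.25 rad and angle between filter_cap's own z axis and vertical below 0.1 rad and value of joint trigger below 0.05 rad and linear speed of each of filter_cap, tile_1, tile_2, tile_3 below 0.02 m/s and x of tile_1 in the frame of board_top between -0.055 and 0.055 m and y of tile_1 in the frame of board_top between -0.12 and 0.12 m and z of tile_1 in the frame of board_top between -0.004 and 0.013 m and (angle between tile_1's own z axis and vertical below 0.15 rad or angle between tile_1's own z axis and vertical above 2.99 rad) and x of tile_2 in the frame of board_top between -0.055 and 0.055 m and y of tile_2 in the frame of board_top between -0.12 and 0.12 m and z of tile_2 in the frame of board_top between -0.004 and 0.013 m and (angle between tile_2's own z axis and vertical below 0.15 rad or angle between tile_2's own z axis and vertical above 2.99 rad) and x of tile_3 in the frame of board_top between -0.055 and 0.055 m and y of tile_3 in the frame of board_top between -0.12 and 0.12 m and z of tile_3 in the frame of board_top between -0.004 and 0.013 m and (angle between tile_3's own z axis and vertical below 0.15 rad or angle between tile_3's own z axis and vertical above 2.99 rad) and horizontal distance between tile_1 and tile_2 above 0.036 m and horizontal distance between each of tile_2, tile_1 and tile_3 above 0.036 m); the robot touches nothing.
It fails at once if the trigger is pulled (over 0.1) while the cap is not locked (value of joint trigger above 0.1 rad and not (horizontal distance between filter_cap and collar below 0.005 m and z of filter_cap in the frame of collar between -0.0155 and -0.0095 m and angle between the x axis of filter_cap and the y axis of collar, either way round below 0.25 rad and angle between filter_cap's own z axis and vertical below 0.1 rad)).
It fails at once if a pot or another bystander is moved more than 3 cm (distance of any of jar, cup, tape, stamp from where it was at the start of the episode above 0.03 m).
Of tile_1, tile_2, tile_3 only 2 to 3 are there at a start; the rules pass over those that are not, and their reading is None.
At some moment in a run one of tile_1, tile_2, tile_3 may be knocked a few centimetres aside while the robot is not near it.
Once in a run the grip may slacken for a moment while it holds something.
It also fails if it takes over 210 s, if anything falls off the work surface, if the arm or the gripper's body presses on something with over 40 N, if the wrist force passes 120 N, or if a joint passes its speed limit or range.

## Working session

There is one attempt and no reset: what is moved stays moved. The work goes in short steps, Python scripts to look and compute and a shell command to move; the robot and the scene stay as the last step left them, time stands still between calls to the robot, and variables do not carry over. Pictures are saved under pics/ and viewed, and the job is handed in when it is done.

```bash
ls; mkdir -p pics; python3 - <<'E'
from bench import readout, grab_frame, r
import cv2
print(readout.get_obs()); print(r.grip_depth)
for n in("scene","top","wrist"):
    f=grab_frame(n); cv2.imwrite(f"pics/{n}0.png",f["pixels"][:,:,::-1]); print(n,f["fx"],f["cx"],f["cy"],f["rvec"],f["tvec"])
E
```

```text
pics
{'clock': 0.0, 'joints': array([ 1.23089948,  0.47778014,  0.02230627,  1.55647423, -0.01149972,
        1.10926223, -0.08303886]), 'qvel': array([-4.82925913e-04, -8.36069918e-05,  1.59072306e-04, -1.54448600e-04,
       -2.09654762e-05, -7.26130022e-05, -1.51676513e-03]), 'tau': array([ 1.53350888e-04, -5.96462202e+01,  1.60814624e+00, -2.81198448e+01,
        1.24701503e-02,  9.52636474e-03, -1.77918182e-06]), 'tcp_pos': array([ 0.15491924, -0.65631808,  0.20062886]), 'orientation': array([-2.46273307e+00,  1.94888102e+00,  2.32199838e-03]), 'contact_force': array([-0.21294474, -0.57452359,  0.30089214]), 'moment': array([-0.03754481,  0.03051033, -0.00861662]), 'grip_width': 0.08552066180228537}
0.0187
scene 597.0582188874048 326.6201178427051 234.54015282290212 [ 0.70300277 -2.70841314  0.96345165] [0.42721896 0.25781389 1.45299902]
top 574.3874693176472 314.9152585833325 234.82396045836632 [ 2.11076627 -2.11783545  0.21243276] [-1.53144705e-03  5.33805220e-01  1.78484419e+00]
wrist 397.0943177079638 324.0558931189093 240.85068261054346 [-2.26197165  1.78905628  0.28616208] [-0.67378699 -0.04143562  0.38060539]
```

View pics/scene0.png

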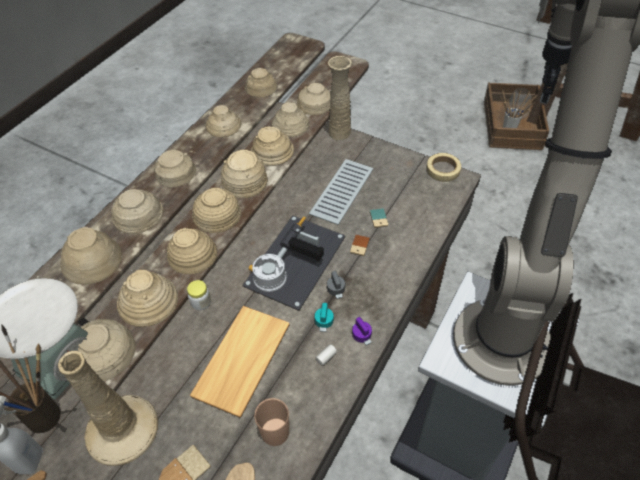

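View pics/top0.png

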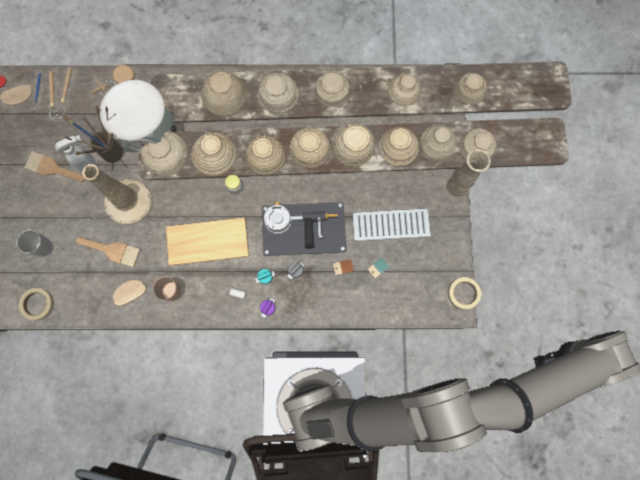

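View pics/wrist0.png

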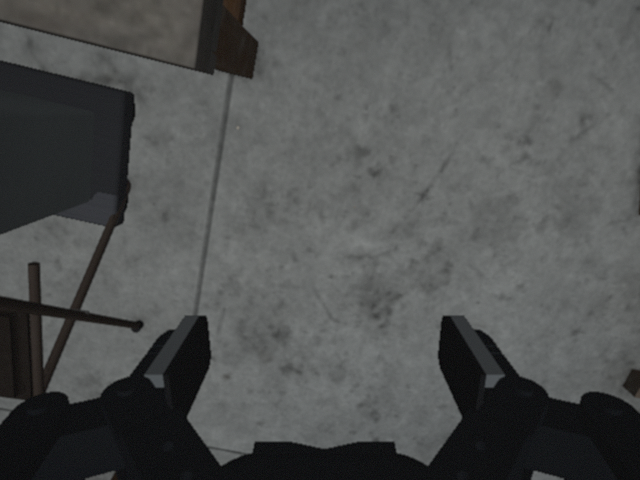

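Top view: the grey cap is at (296,269). Its look-alikes are turquoise at (265,277) and purple at (268,308). The tiles are at (344,267) and (378,268). The housing is at (277,217), the gun grip at (309,233), the tray at (391,224) and the board at (207,241). I'll check this in one close crop.

```bash
cat > h.py <<'E'
import numpy as np, cv2
from scipy.spatial.transform import Rotation as R
from bench import readout, grab_frame, r
def ray(f,u,v):
    Rm=R.from_rotvec(f["rvec"]).as_matrix(); c=-Rm.T@f["tvec"]
    d=Rm.T@np.array([(u-f["cx"])/f["fx"],(v-f["cy"])/f["fy"],1.]); return c,d
def pt(f,u,v,z):
    c,d=ray(f,u,v); return c+d*(z-c[2])/d[2]
def proj(f,p):
    q=R.from_rotvec(f["rvec"]).as_matrix()@np.array(p)+f["tvec"]; return f["fx"]*q[0]/q[2]+f["cx"],f["fy"]*q[1]/q[2]+f["cy"]
def pose():
    o=readout.get_obs(); return o["tcp_pos"],R.from_rotvec(o["orientation"])
def goto(p,axis=None,yaw=None):
    """shift in tool mm to TCP p, pointing down, jaw axis yaw (deg) in world; prints mm, deg"""
    t,Ro=pose()
    if yaw is None: 
        x=Ro.as_matrix()[:,0]; yaw=np.degrees(np.arctan2(x[1],x[0]))
    best=None
    for k in (0,180,-180):
        a=np.radians(yaw+k); x=np.array([np.cos(a),np.sin(a),0]); z=np.array([0,0,-1.]); y=np.cross(z,x)
        rv=np.degrees((Ro.inv()*R.from_matrix(np.c_[x,y,z])).as_rotvec())
        if best is None or np.linalg.norm(rv)<np.linalg.norm(best): best=rv
    return np.round(Ro.inv().apply(np.array(p)-t)*1000,1),np.round(best,1)
def shot(n,name,crop=None,s=1):
    f=grab_frame(n); im=f["pixels"][:,:,::-1]
    if crop: x0,y0,x1,y1=crop; im=im[y0:y1,x0:x1]
    if s!=1: im=cv2.resize(im,None,fx=s,fy=s,interpolation=cv2.INTER_CUBIC)
    cv2.imwrite(f"pics/{name}.png",im); return f
E
python3 - <<'E'
from h import *
f=shot("top","crop0",(150,180,450,330),2.6)
for n,u,v,z in [("cap",296,269,.03),("turq",265,277,.03),("purp",268,308,.03),("t1",344,267,.01),("t2",378,268,.01),("collar",277,217,.06),("sq",309,233,.05),("tray",391,224,.006),("board",207,241,.018),("jar",233,183,.05),("cup",168,288,.05),("tape",464,293,.012),("stamp",237,293,.013)]: print(n,pt(f,u,v,z).round(3))
print(R.from_rotvec(f["rvec"]).as_matrix().round(3))
E
```

```text
cap [0.427 0.058 0.03 ]
turq [0.402 0.157 0.03 ]
purp [0.303 0.146 0.03 ]
t1 [ 0.436 -0.097  0.01 ]
t2 [ 0.432 -0.207  0.01 ]
collar [0.591 0.118 0.06 ]
sq [0.541 0.016 0.05 ]
tray [ 0.579 -0.254  0.006]
board [0.522 0.349 0.018]
jar [0.709 0.264 0.05 ]
cup [0.365 0.46  0.05 ]
tape [ 0.35  -0.481  0.012]
stamp [0.353 0.247 0.013]
[[-0.003 -1.    -0.002]
 [-0.98   0.003 -0.201]
 [ 0.201  0.001 -0.98 ]]
```

View pics/crop0.png

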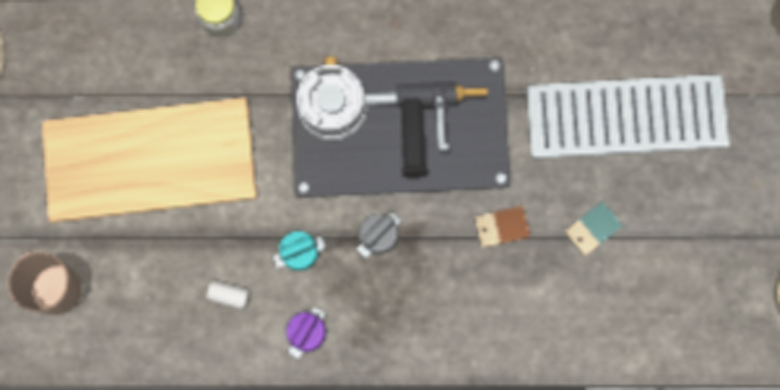

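Crop: the grey cap with a grey wing is at (378,233), and the turquoise and purple ones beside it are the look-alikes. Only two tiles are there, brown at (503,226) and green at (594,228). Next I'll bring the wrist camera over.

```bash
python3 - <<'E'
from h import *
t,Ro=pose(); print(Ro.as_matrix().round(3))
f=grab_frame("wrist"); Rm=R.from_rotvec(f["rvec"]).as_matrix(); c=-Rm.T@f["tvec"]
print("cam in tool",Ro.inv().apply(c-t)); print((Rm@Ro.as_matrix()).round(3))
for y in(0,90): print(goto([.42,-.1,.3],yaw=y))
E
```

```text
[[ 0.23  -0.973 -0.   ]
 [-0.973 -0.23   0.001]
 [-0.001  0.    -1.   ]]
cam in tool [ 0.00020198 -0.07800633 -0.17207814]
[[ 1.    -0.     0.001]
 [ 0.001  0.951 -0.308]
 [-0.001  0.308  0.951]]
(array([-481. , -385.8,  -98.5]), array([ -0. ,   0. , -76.7]))
(array([-481. , -385.8,  -98.5]), array([ 0. ,  0. , 13.3]))
```

```bash
python3 - <<'E'
from h import *
print(goto([.55,-.05,.33],yaw=-90))
E
```

```text
(array([-499.8, -523.8, -128.5]), array([ 0. ,  0. , 13.3]))
```

```bash
python3 -m handwheel '-40 -44 -40 0 0 1 85; -80 -87 -80 0 0 2 85; -120 -131 -110 0 0 4 85; -160 -174 -128 0 0 6 85; -200 -218 -128 0 0 8 85; -240 -261 -128 0 0 10 85; -280 -305 -128 0 0 13.3 85; -320 -349 -128 0 0 13.3 85; -360 -392 -128 0 0 13.3 85; -410 -436 -128 0 0 13.3 85; -460 -480 -128 0 0 13.3 85; -500 -524 -128 0 0 13.3 85'
python3 -m handwheel '0 0 0 0 0 0 85;0 0 0 0 0 0 85;0 0 0 0 0 0 85'
python3 - <<'E'
from h import *
shot("wrist","w1"); print(pose()[0], readout.get_obs()["joints"].round(2))
E
```

```text
clock: 1.75
tcp_pos: [0.5464, -0.0547, 0.3299]
orientation: [-2.221, 2.222, -0.001]
contact_force: [0.7, -0.5, -0.1]
grip_width: 0.085
clock: 2.12
tcp_pos: [0.5453, -0.0584, 0.3295]
orientation: [2.217, -2.224, 0.001]
contact_force: [-0.5, -0.7, -0.6]
grip_width: 0.0853
[ 0.5453643  -0.05828934  0.32963169] [ 0.35  0.2  -0.42  1.67  0.09  1.29 -1.66]
```

View pics/w1.png

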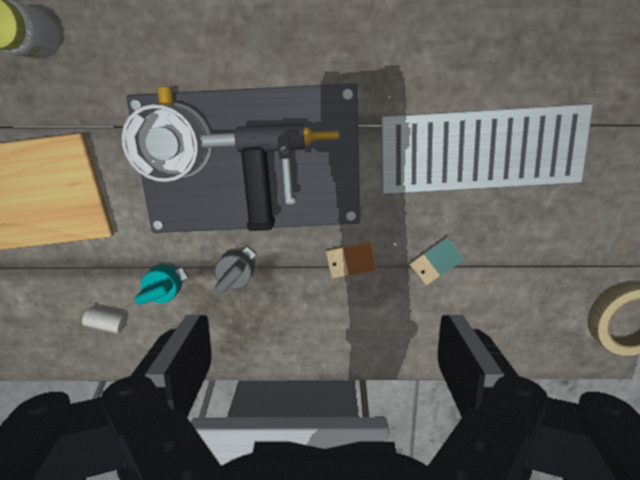

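Wrist view: brown tile at (351,259), green tile at (436,262), grey cap at (234,270), housing mouth at (165,143), tray at (487,148), grip at (258,187). Now to measure them.

```bash
cat >> h.py <<'E'
def wrect(f,mask,z,x0,y0,x1,y1,lab=""):
    m=np.zeros_like(mask); m[y0:y1,x0:x1]=mask[y0:y1,x0:x1]
    cs,_=cv2.findContours(m,cv2.RETR_EXTERNAL,cv2.CHAIN_APPROX_NONE)
    c=max(cs,key=cv2.contourArea)[:,0,:]
    w=np.array([pt(f,u,v,z)[:2] for u,v in c],np.float32)*1000
    rc=cv2.minAreaRect(w); (cx,cy),(a,b),ang=rc
    if a<b: a,b=b,a; ang+=90   # ang = direction of the long side
    print(lab,"c",np.round([cx,cy],1),"size",np.round([a,b],1),"long dir deg",round((ang+90)%180-90,1)); return cx,cy,ang
def tilemask(f):
    hsv=cv2.cvtColor(f["pixels"],cv2.COLOR_RGB2HSV)
    m=((hsv[...,1]>70)&(hsv[...,2]>50)).astype(np.uint8)*255
    return cv2.morphologyEx(m,cv2.MORPH_CLOSE,np.ones((3,3),np.uint8))
E
python3 - <<'E'
from h import *
f=grab_frame("wrist"); m=tilemask(f)
cv2.imwrite("pics/m1.png",m)
wrect(f,m,.009,315,235,390,290,"brown"); wrect(f,m,.009,400,230,475,295,"green")
ft=grab_frame("top"); mt=tilemask(ft)
wrect(ft,mt,.009,328,250,360,280,"brown top"); wrect(ft,mt,.009,362,250,395,284,"green top")
hsv=cv2.cvtColor(f["pixels"],cv2.COLOR_RGB2HSV)
dk=(hsv[...,2]<75).astype(np.uint8)*255
g=cv2.cvtColor(f["pixels"],cv2.COLOR_RGB2GRAY)
tr=cv2.morphologyEx((g>140).astype(np.uint8)*255,cv2.MORPH_CLOSE,np.ones((11,11),np.uint8))
wrect(f,tr,.006,376,95,600,200,"tray")
gt=cv2.cvtColor(ft["pixels"],cv2.COLOR_RGB2GRAY)
trt=cv2.morphologyEx((gt>140).astype(np.uint8)*255,cv2.MORPH_CLOSE,np.ones((7,7),np.uint8))
wrect(ft,trt,.006,348,200,436,245,"tray top")
ht=cv2.cvtColor(ft["pixels"],cv2.COLOR_RGB2HSV)
bm=((ht[...,1]>70)&(ht[...,2]>120)).astype(np.uint8)*255
wrect(ft,bm,.018,160,210,255,272,"board top")
for n,c in [("wrist",[(134,104),(347,94),(157,225),(350,215)])]:
    for u,v in c: print(n,pt(f,u,v,.008)[:2].round(4))
E
python3 - <<'E'
from h import *
f=shot("wrist","w1a",(100,70,380,300),2.8)
E
```

```text
brown c [437.2 -94.2] size [60.2 41.5] long dir deg -77.6
green c [ 439.4 -213.9] size [42.1 39.1] long dir deg -51.1Traceback (most recent call last):
  File "<stdin>", line 6, in <module>
  File "h.py", line 32, in wrect
    c=max(cs,key=cv2.contourArea)[:,0,:]
      ~~~^^^^^^^^^^^^^^^^^^^^^^^^
ValueError: max() iterable argument is empty
```

View pics/w1a.png

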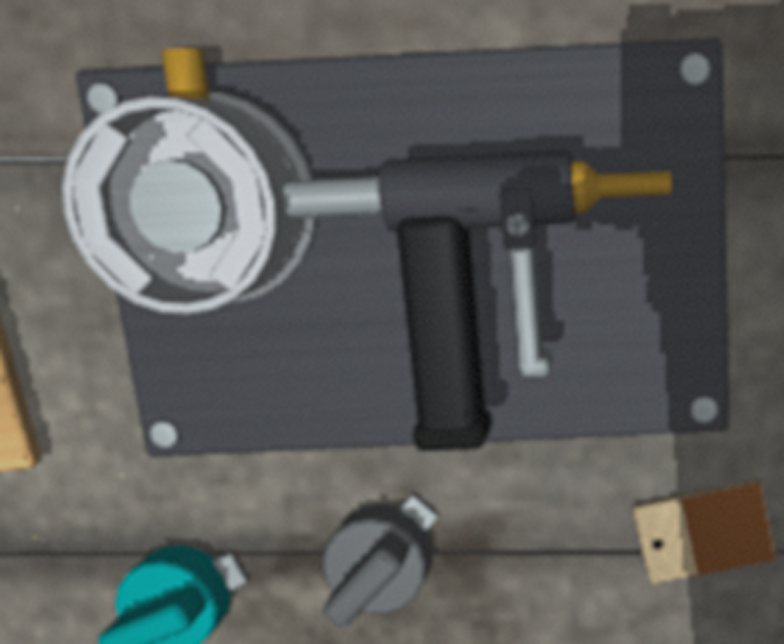

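```bash
python3 - <<'E'
from h import *
f=grab_frame("wrist"); ft=grab_frame("top")
for F,pts in((f,[(423,273),(447,253),(338,262),(360,257),(420,240),(300,260),(487,148),(310,110),(200,200)]),(ft,[(373,271),(381,265),(340,268),(347,267),(360,267),(330,255),(200,240),(270,250),(400,215),(350,215)])):
    h=cv2.cvtColor(F["pixels"],cv2.COLOR_RGB2HSV); print([h[v,u].tolist() for u,v in pts])
E
```

```text
[[21, 61, 80], [88, 86, 124], [20, 71, 187], [13, 154, 86], [23, 20, 104], [19, 19, 106], [95, 18, 188], [110, 17, 88], [107, 22, 82]]
[[23, 18, 116], [86, 67, 157], [19, 20, 142], [19, 18, 158], [20, 19, 160], [15, 21, 97], [21, 87, 237], [128, 10, 104], [98, 11, 188], [18, 19, 163]]
```

```bash
sed -i 's/hsv\[...,1\]>70)&(hsv\[...,2\]>50)/hsv[...,1]>38)\&(hsv[...,2]>40)/' h.py; python3 - <<'E'
from h import *
f=grab_frame("wrist"); m=tilemask(f)
wrect(f,m,.009,315,235,390,290,"brown"); wrect(f,m,.009,400,230,475,295,"green")
g=cv2.cvtColor(f["pixels"],cv2.COLOR_RGB2GRAY)
tr=cv2.morphologyEx((g>140).astype(np.uint8)*255,cv2.MORPH_CLOSE,np.ones((11,11),np.uint8))
wrect(f,tr,.006,372,95,605,205,"tray")
shot("top","t1")
for u,v in [(134,104),(347,94),(157,225),(350,215)]: print(pt(f,u,v,.008)[:2].round(4))
E
```

```text
brown c [437.1 -93.3] size [63.5 44. ] long dir deg -77.5
green c [ 434.8 -206. ] size [61.8 44.3] long dir deg -51.0
tray c [ 579.3 -265.5] size [223.8  92.4] long dir deg -86.8
[0.6332 0.1667]
[ 0.6439 -0.0837]
[0.4854 0.159 ]
[ 0.4985 -0.09  ]
```

View pics/t1.png

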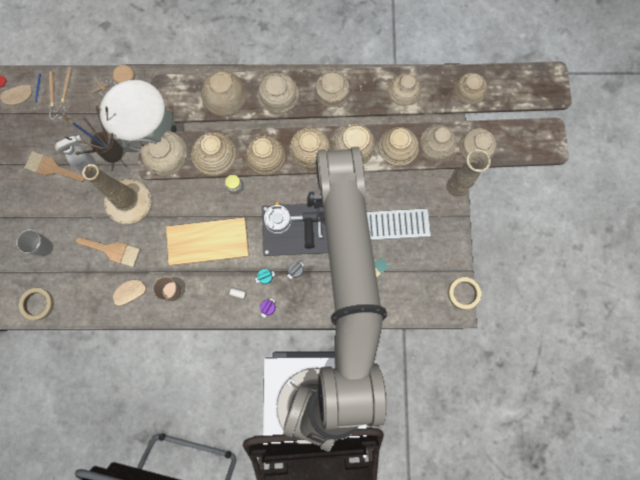

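```bash
python3 -m handwheel '-30 20 30 0 0 0 85; -70 50 70 0 0 0 85; -105 78 110 0 0 0 85; -113 85 130 0 0 0 85; -113 85 130 0 0 0 85; -113 85 130 0 0 0 85; -113 85 130 0 0 0 85'
python3 - <<'E'
from h import *
shot("wrist","w2")
E
```

```text
clock: 3.4
tcp_pos: [0.4623, 0.056, 0.2007]
orientation: [-2.218, 2.222, -0.002]
contact_force: [0.4, 1.1, -0.0]
grip_width: 0.0852
```

View pics/w2.png

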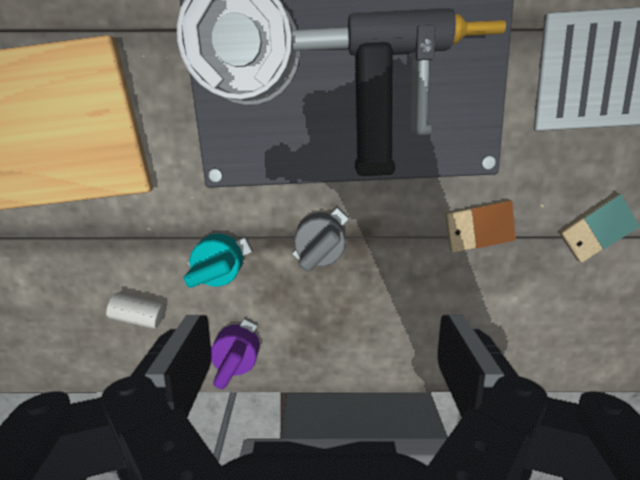

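```bash
python3 - <<'E'
from h import *
f=shot("wrist","w2a",(270,190,370,290),6)
E
python3 - <<'E'
from h import *
f=shot("wrist","w2b",(160,0,320,110),5)
E
```

```text
(no output)
```

View pics/w2a.png

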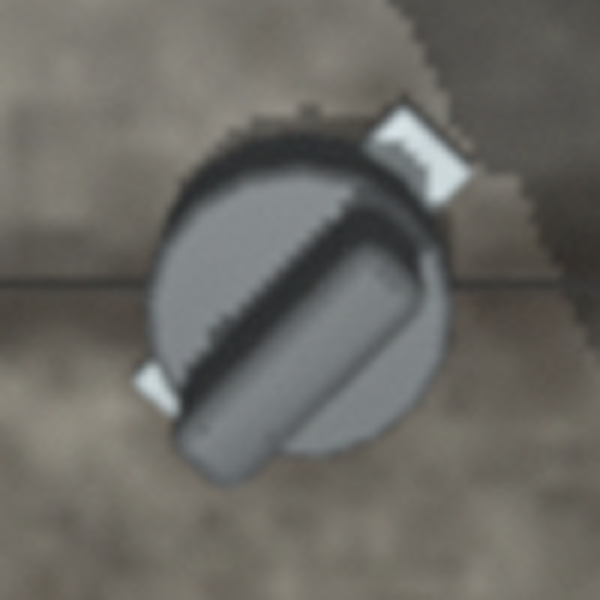

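View pics/w2b.png

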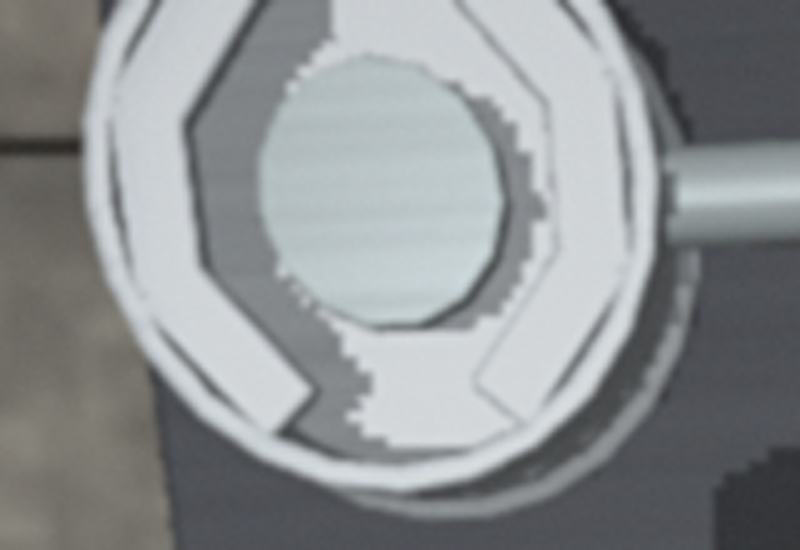

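```bash
python3 - <<'E'
from h import *
f=grab_frame("wrist")
P=lambda x,y,z:pt(f,270+x/6,190+y/6,z)[:2].round(4)
print("plug",P(301,311,.026),"wingtop",P(300,365,.052))
a,b=P(205,455,.052),P(405,265,.052); print(a,b,np.linalg.norm(b-a),np.degrees(np.arctan2(*(b-a)[::-1])))
l1,l2=P(420,155,.006),P(155,390,.006); print("lug",l1,l2,np.degrees(np.arctan2(*(l1-l2)[::-1])),(l1+l2)/2)
E
```

```text
plug [0.4267 0.0599] wingtop [0.4271 0.0597]
[0.4133 0.0735] [0.4419 0.0449] 0.040446507883870525 -44.99999999999998
lug [0.4461 0.0412] [0.4066 0.0841] -47.36280590766357 [0.42635 0.06265]
```

```bash
python3 -m handwheel '-2 10 20 0 0 10 60; -4 25 40 0 0 20 50; -4 35 60 0 0 30 45; -4 35 80 0 0 40 45; -4 35 110 0 0 46 45; -4 35 130 0 0 46 45; -4 35 130 0 0 46 45; -4 35 130 0 0 46 45' 40
python3 - <<'E'
from h import *
print(goto([.427,.060,.029],yaw=-136), readout.get_obs()["joints"].round(2))
shot("scene","s2",(240,220,440,370),4)
E
```

```text
clock: 4.6
tcp_pos: [0.4266, 0.0607, 0.0703]
orientation: [-1.176, 2.912, -0.0]
contact_force: [-0.2, 1.0, -0.6]
grip_width: 0.0452
(array([ 0.3, -0.8, 41.3]), array([-0. ,  0.1, -0. ])) [ 0.06  0.3  -0.4   2.21  0.19  0.66 -2.85]
```

View pics/s2.png

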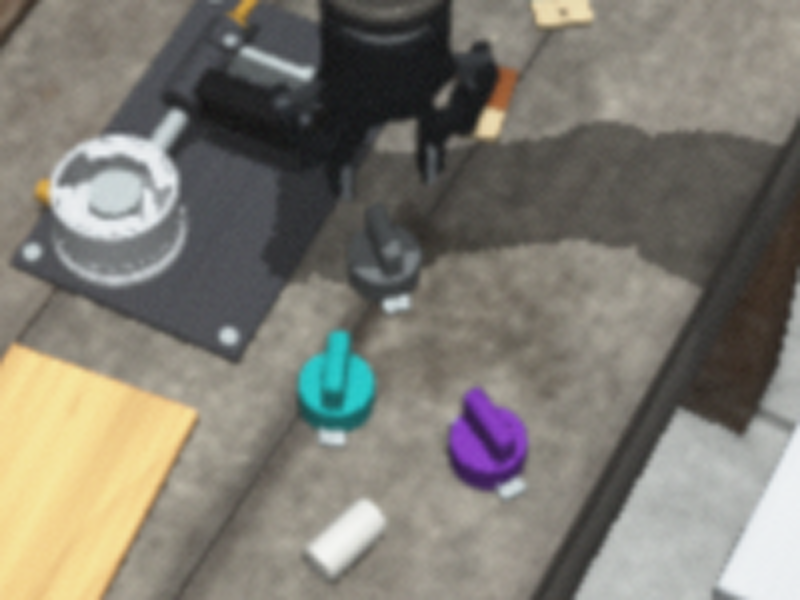

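```bash
python3 -m handwheel '0 0 20 0 0 0 45; 0 0 40 0 0 0 45; 0 0 41 0 0 0 45; 0 0 41 0 0 0 0; 0 0 41 0 0 0 0; 0 0 41 0 0 0 0; 0 0 41 0 0 0 0; 0 0 41 0 0 0 0' 60
```

```text
clock: 5.65
tcp_pos: [0.426, 0.0605, 0.0287]
orientation: [-1.176, 2.913, -0.0]
contact_force: [-0.3, -0.5, -0.7]
grip_width: 0.0004
```

```bash
python3 - <<'E'
from h import *
shot("scene","s3",(290,240,390,340),6)
shot("wrist","w3")
E
```

```text
(no output)
```

View pics/s3.png

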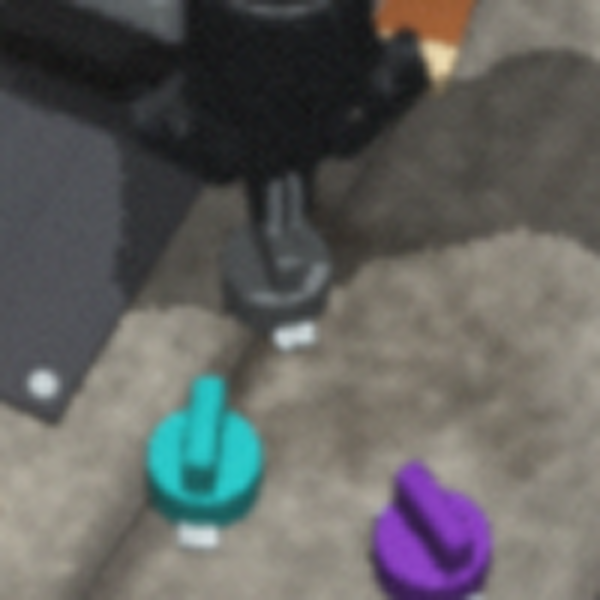

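View pics/w3.png

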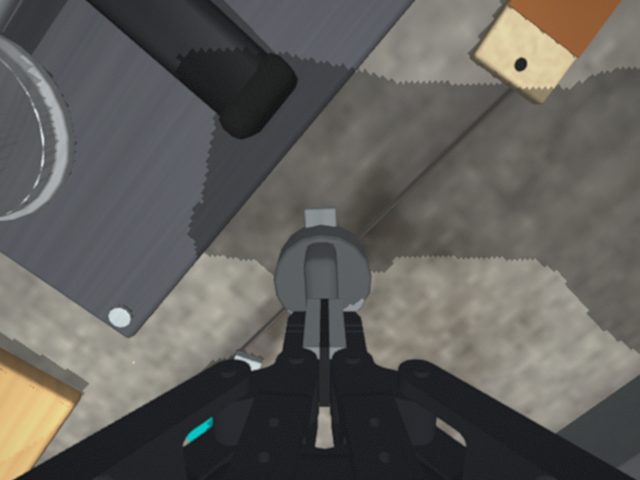

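```bash
python3 - <<'E'
from h import *
f=grab_frame("wrist")
print("plug",pt(f,322.5,277,.026),"lug",pt(f,320,214,.006),"wing end",pt(f,321,246,.052))
t,Ro=pose(); print(t,proj(f,t),Ro.as_matrix()[:,1])
print((Ro.inv().apply(pt(f,322.5,277,.026)-t)*1000).round(1))
E
```

```text
plug [0.42842576 0.05772445 0.026     ] lug [0.44734647 0.04004514 0.006     ] wing end [0.44571731 0.04042489 0.052     ]
[0.42591478 0.06053454 0.02858859] (np.float64(322.17481629156646), np.float64(286.5026553438533)) [-6.94395956e-01  7.19593119e-01  6.34076294e-06]
[ 0.1 -3.8  2.6]
```

```bash
python3 - <<'E'
from h import *
f=grab_frame("wrist"); t,Ro=pose()
for y in(-11,0,11):
  print(y,[(z,np.round(proj(f,t+Ro.apply(np.array([0,y,z])/1000)),0)) for z in (0,-5,-10,-15,-20,-25,-40)])
shot("wrist","w3a",(240,190,400,360),4.5)
shot("top","t3",(260,240,340,300),8)
E
```

```text
-11 [(0, array([322., 265.])), (-5, array([322., 269.])), (-10, array([322., 273.])), (-15, array([322., 278.])), (-20, array([322., 282.])), (-25, array([322., 288.])), (-40, array([321., 305.]))]
0 [(0, array([322., 287.])), (-5, array([322., 291.])), (-10, array([322., 296.])), (-15, array([322., 301.])), (-20, array([322., 306.])), (-25, array([322., 312.])), (-40, array([321., 331.]))]
11 [(0, array([322., 307.])), (-5, array([322., 312.])), (-10, array([322., 318.])), (-15, array([322., 323.])), (-20, array([322., 329.])), (-25, array([322., 335.])), (-40, array([321., 356.]))]
```

View pics/w3a.png

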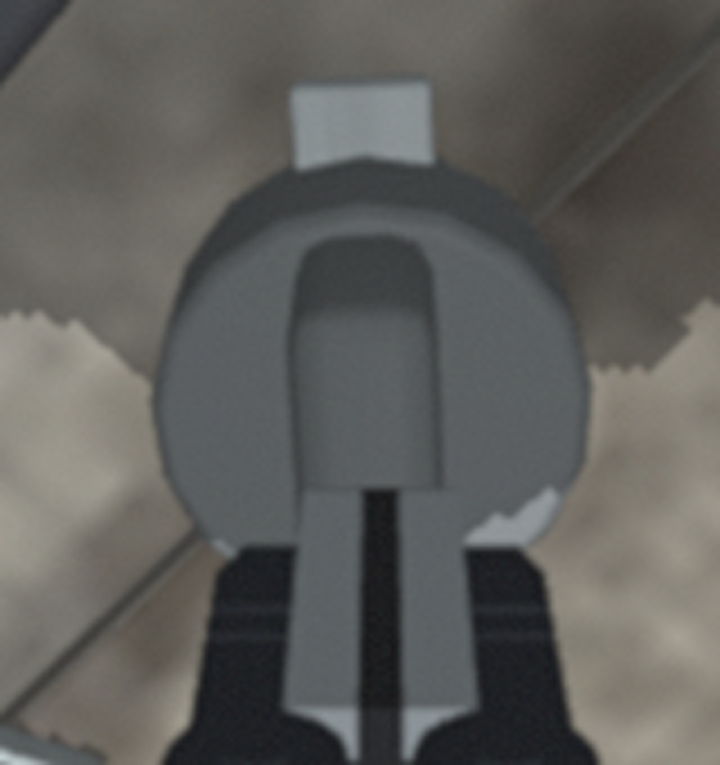

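```bash
python3 - <<'E'
from h import *
f=grab_frame("scene"); t,Ro=pose()
for z in (0,-10,-20,-30,-40,-60):
  p=np.array(proj(f,t+Ro.apply(np.array([0,0,z])/1000))); print(z,((p-[290,240])*6).round(0))
E
```

```text
0 [280. 253.]
-10 [280. 239.]
-20 [280. 226.]
-30 [280. 212.]
-40 [280. 198.]
-60 [280. 170.]
```

View pics/t3.png

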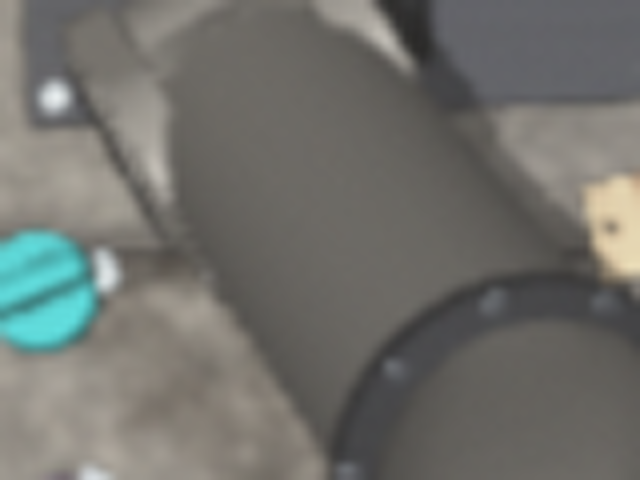

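```bash
python3 -m handwheel '0 0 0 0 0 0 35; 0 0 0 0 0 0 35; 0 0 0 0 0 0 35; 0 0 1 0 0 0 35; 0 0 2 0 0 0 35; 0 0 3 0 0 0 35;0 0 3 0 0 0 35'
python3 - <<'E'
from h import *
shot("wrist","w4",(200,150,440,400),3)
E
```

```text
clock: 6.88
tcp_pos: [0.4259, 0.0606, 0.0255]
orientation: [1.176, -2.913, -0.0]
contact_force: [0.7, -0.3, 1.0]
grip_width: 0.0352
```

View pics/w4.png

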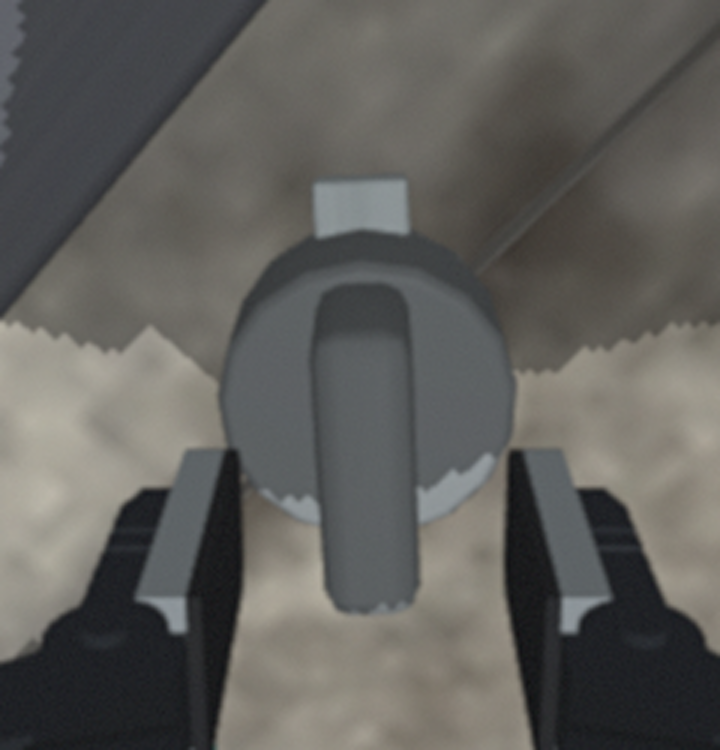

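```bash
python3 -m handwheel '0 -1 3 0 0 0 35; 0 -2 6 0 0 0 35; 0 -3 9 0 0 0 35;0 -3 10 0 0 0 35;0 -3 10 0 0 0 35'
python3 -m handwheel '0 0 2 0 0 0 35; 0 0 4 0 0 0 35; 0 0 5 0 0 0 35;0 0 5 0 0 0 35'
python3 - <<'E'
from h import *
shot("wrist","w5",(200,150,440,400),3)
E
```

```text
clock: 7.55
tcp_pos: [0.428, 0.0584, 0.0155]
orientation: [1.176, -2.913, -0.0]
contact_force: [0.4, 0.2, -0.3]
grip_width: 0.0349
clock: 8.05
tcp_pos: [0.428, 0.0584, 0.0105]
orientation: [1.176, -2.913, 0.0]
contact_force: [0.6, -0.2, -0.2]
grip_width: 0.0351
```

View pics/w5.png

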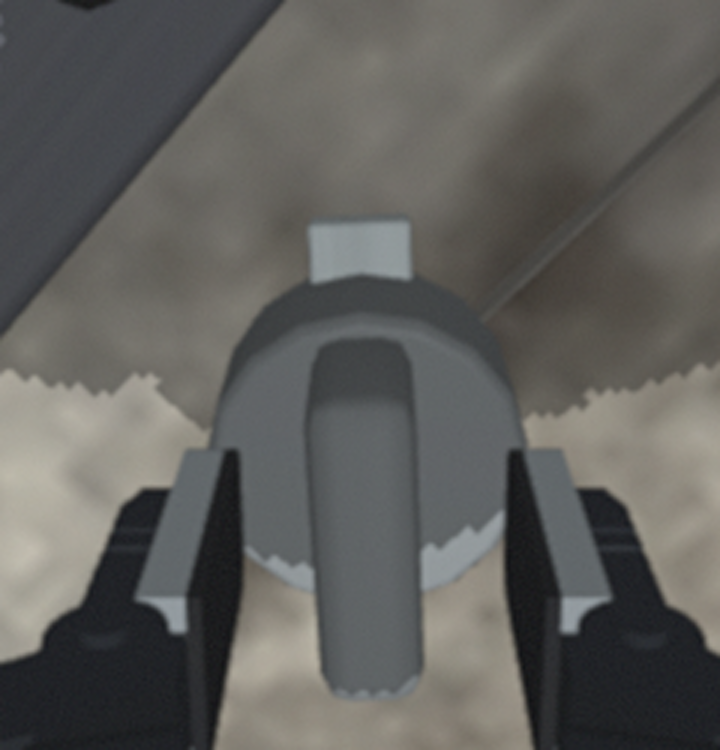

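```bash
python3 -m handwheel '0 -1 3 0 0 0 30; 0 -1 6 0 0 0 30; 0 -1 9 0 0 0 30;0 -1 10 0 0 0 30;0 -1 10 0 0 0 30'
python3 -m handwheel '0 0 0 0 0 0 0;0 0 0 0 0 0 0;0 0 0 0 0 0 0;0 0 0 0 0 0 0' 40
python3 - <<'E'
from h import *
shot("wrist","w6",(200,150,440,400),3)
E
```

```text
clock: 8.72
tcp_pos: [0.4286, 0.0577, 0.0005]
orientation: [1.176, -2.913, -0.0]
contact_force: [-0.4, -0.4, -0.1]
grip_width: 0.03
clock: 9.22
tcp_pos: [0.4289, 0.0577, 0.0007]
orientation: [-1.176, 2.913, -0.0]
contact_force: [-0.3, -0.5, 0.4]
grip_width: 0.0133
```

View pics/w6.png

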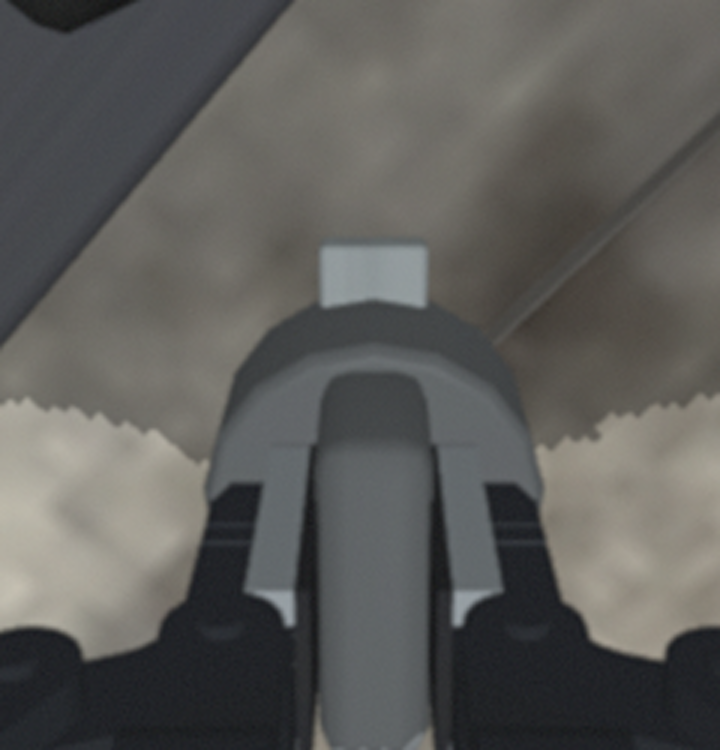

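```bash
python3 -m handwheel '0 0 0 0 0 0 22; 0 0 1 0 0 0 22; 0 0 2 0 0 0 22;0 0 2 0 0 0 22'
python3 -m handwheel '0 0 1 0 0 0 22; 0 0 2 0 0 0 22;0 0 2 0 0 0 22'
python3 -m handwheel '0 0 1 0 0 0 22; 0 0 2 0 0 0 22;0 0 2 0 0 0 22'
```

```text
clock: 9.78
tcp_pos: [0.4286, 0.0577, -0.0015]
orientation: [1.176, -2.913, -0.0]
contact_force: [0.7, 0.7, 0.2]
grip_width: 0.0229
clock: 10.15
tcp_pos: [0.4287, 0.0577, -0.0035]
orientation: [1.176, -2.913, 0.0]
contact_force: [-0.3, -0.1, 0.1]
grip_width: 0.022
clock: 10.52
tcp_pos: [0.4289, 0.0577, -0.0037]
orientation: [-1.176, 2.913, -0.002]
contact_force: [-7.8, 0.2, 30.6]
grip_width: 0.0214
```

```bash
python3 -m handwheel '0 0 -2 0 0 0 22; 0 0 -3 0 0 0 22;0 0 -3 0 0 0 0;0 0 -3 0 0 0 0;0 0 -3 0 0 0 0;0 0 -3 0 0 0 0' 90
python3 -m handwheel '0 0 -20 0 0 0 0;0 0 -50 0 0 0 0;0 0 -85 0 0 0 0;0 0 -125 0 0 0 0;0 0 -125 0 0 0 0;0 0 -125 0 0 0 0'
python3 - <<'E'
from h import *
print(goto([.50,.11,.15],yaw=-87.4))
shot("wrist","w7"); shot("scene","s7",(220,180,420,330),4)
E
```

```text
clock: 11.28
tcp_pos: [0.4289, 0.0577, -0.0021]
orientation: [1.176, -2.913, 0.0]
contact_force: [-2.4, -0.5, 8.5]
grip_width: 0.0126
clock: 12.02
tcp_pos: [0.4281, 0.0574, 0.1219]
orientation: [1.176, -2.912, -0.0]
contact_force: [0.4, 0.4, -1.8]
grip_width: 0.0126
(array([-88.3, -12. , -28.3]), array([  0.1,  -0. , -48.6]))
```

View pics/w7.png

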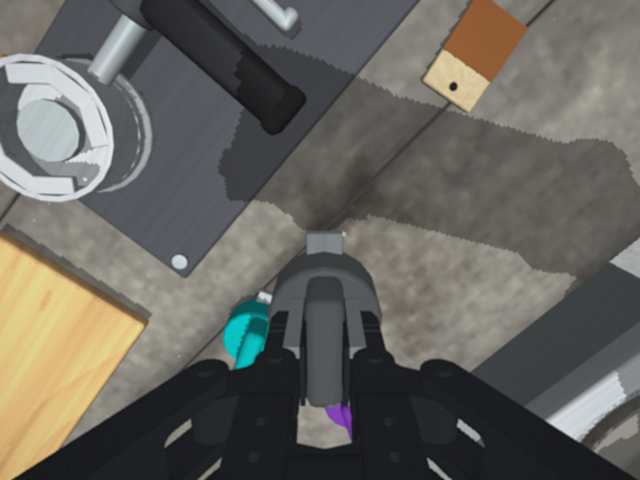

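View pics/s7.png

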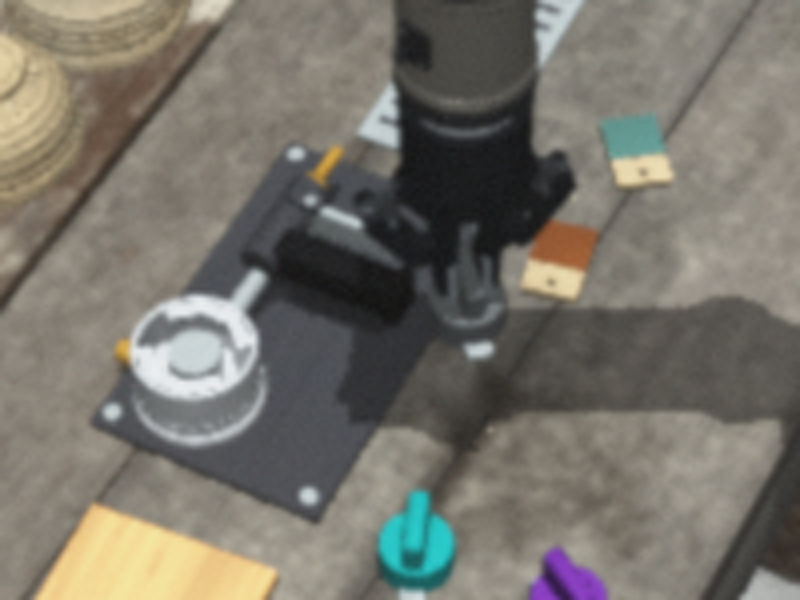

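```bash
python3 -m handwheel '-18 -3 -5 0 0 -10 0;-36 -5 -10 0 0 -20 0;-54 -8 -15 0 0 -30 0;-72 -10 -20 0 0 -40 0;-88 -12 -28 0 0 -48.6 0;-88 -12 -28 0 0 -48.6 0;-88 -12 -28 0 0 -48.6 0'
python3 - <<'E'
from h import *
shot("wrist","w8")
E
```

```text
clock: 13.0
tcp_pos: [0.4991, 0.1094, 0.1493]
orientation: [2.266, -2.173, -0.002]
contact_force: [-0.4, -0.4, -1.5]
grip_width: 0.0122
```

View pics/w8.png

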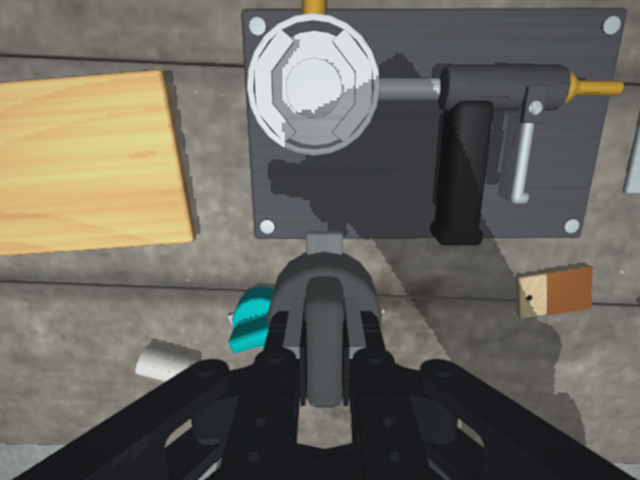

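```bash
python3 - <<'E'
from h import *
f=shot("wrist","w8a",(235,0,395,170),4.7); 
f2=shot("wrist","w8b",(260,220,390,300),6)
for u,v in [(258,26),(612,25),(267,227),(572,226)]: print(pt(f,u,v,.009)[:2].round(4))
B=[pt(f,u,v,.009)[:2] for u,v in [(258,26),(612,25),(267,227),(572,226)]]
for a,b in((1,0),(3,2)): d=B[b]-B[a]; print(np.degrees(np.arctan2(-d[0],d[1])))
for a,b in((0,2),(1,3)): d=B[a]-B[b]; print(np.degrees(np.arctan2(d[1],d[0])))
print("centre",np.mean(B,0))
E
```

```text
[0.6324 0.1615]
[ 0.6436 -0.087 ]
[0.4855 0.1554]
[ 0.497  -0.0936]
2.573405588108419
2.6447238276340874
2.346521450844012
2.5760104164876383
centre [0.56462358 0.03405661]
```

View pics/w8a.png

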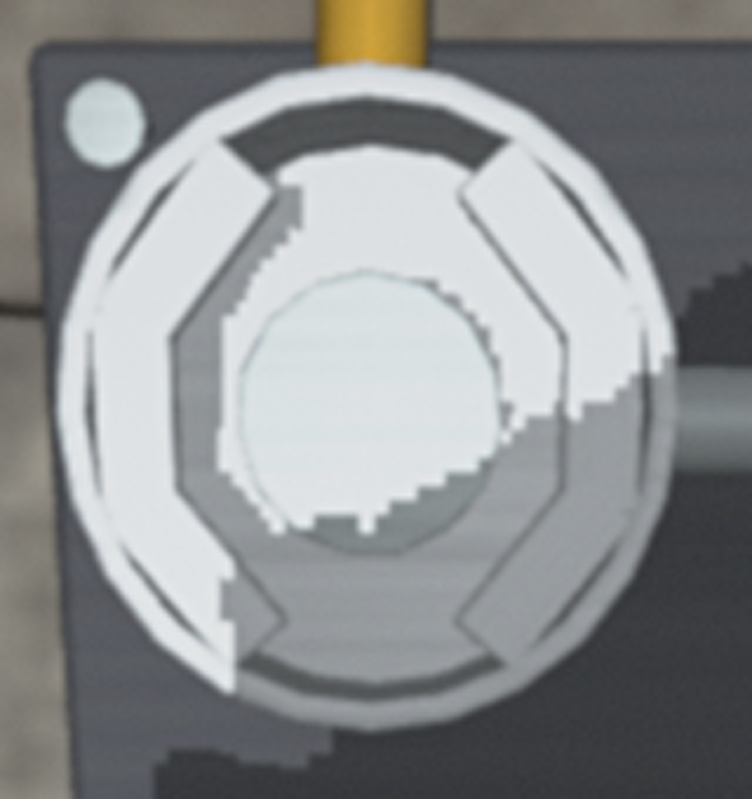

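View pics/w8b.png

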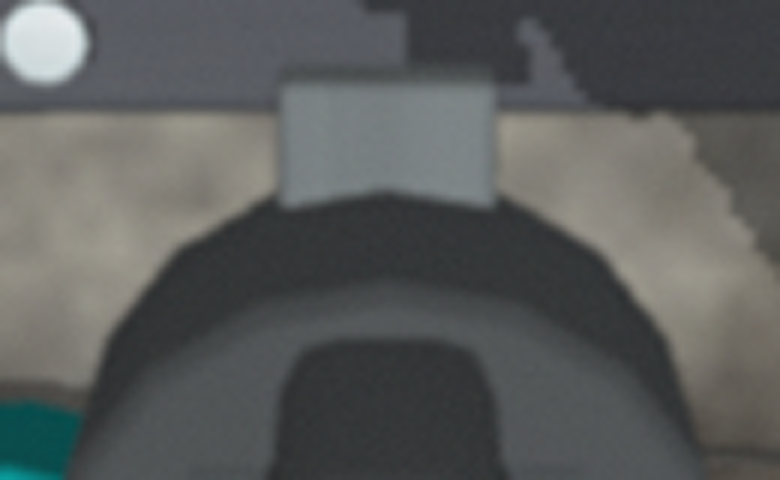

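```bash
python3 - <<'E'
from h import *
from scipy.optimize import least_squares
f=grab_frame("wrist")
pts=[(58,395),(675,400),(372,63),(370,730),(205,112),(560,122),(120,610),(610,605)]
W=np.array([pt(f,235+x/4.7,y/4.7,.06)[:2] for x,y in pts])
s=least_squares(lambda q:np.hypot(*(W-q[:2]).T)-q[2],[.59,.118,.041]); print("collar",s.x,s.fun.round(4))
t,Ro=pose(); y=-Ro.as_matrix()[:,1]; x=Ro.as_matrix()[:,0]
print("wing yaw",np.degrees(np.arctan2(y[1],y[0])))
for fz in (.150,.152,.154):
    tip=pt(f,260+388/6,220+80/6,fz+.006); a=pt(f,260+281/6,220+82/6,fz+.006);b=pt(f,260+497/6,220+78/6,fz+.006)
    c=tip-.032*y; print(fz,"cap off in tool",(Ro.inv().apply(c-t)*1000).round(1),"lugw",np.linalg.norm(b-a),"yaw err",np.degrees(np.arctan2((b-a)@y,(b-a)@x)))
E
```

```text
collar [0.59129164 0.12022585 0.04093597] [-0.0005 -0.0005 -0.0002 -0.0001 -0.0004  0.0011  0.0009 -0.0002]
wing yaw 2.503772925810278
0.15 cap off in tool [ 0.6  4.5 -5.8] lugw 0.015730818135966856 yaw err 1.10836554271285
0.152 cap off in tool [ 0.6  3.9 -7.8] lugw 0.015541264854869546 yaw err 1.1083655427125532
0.154 cap off in tool [ 0.6  3.3 -9.8] lugw 0.015351711573772249 yaw err 1.1083655427122456
```

```bash
python3 -m handwheel '-2 -25 0 0 0 0 0;-4 -50 10 0 0 0 0;-6 -75 25 0 0 0 0;-7.3 -92 50 0 0 0 0;-7.3 -96.6 70 0 0 0 0;-7.3 -96.6 80 0 0 0 0;-7.3 -96.6 80 0 0 0 0;-7.3 -96.6 80 0 0 0 0'
python3 - <<'E'
from h import *
print(goto([.5953,.1209,.066],yaw=-87.4))
shot("wrist","w9",(200,160,440,400),3); shot("scene","s9",(230,230,310,310),8)
E
```

```text
clock: 14.2
tcp_pos: [0.5967, 0.122, 0.0715]
orientation: [-2.27, 2.17, -0.001]
contact_force: [0.7, 0.4, -0.6]
grip_width: 0.0121
(array([1. , 1.4, 5.5]), array([-0.1,  0. , -0. ]))
```

View pics/w9.png

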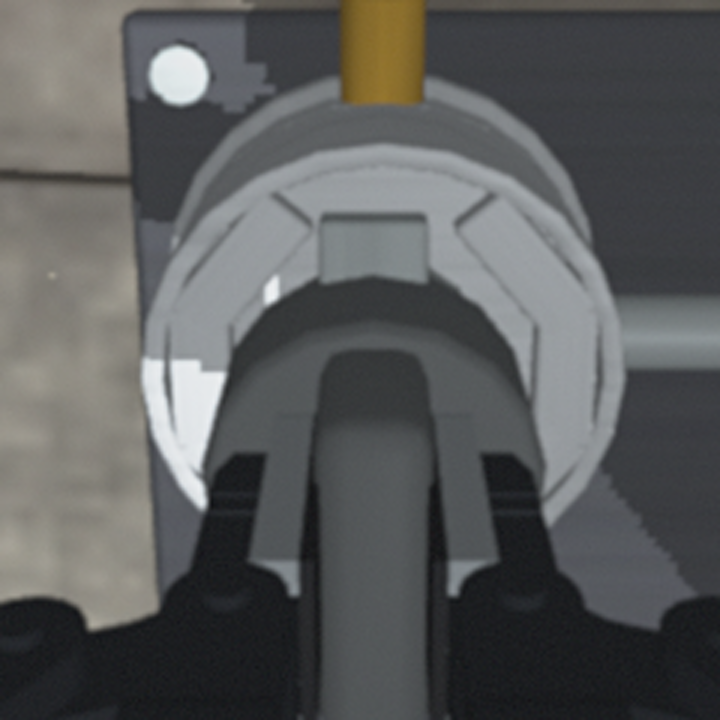

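View pics/s9.png

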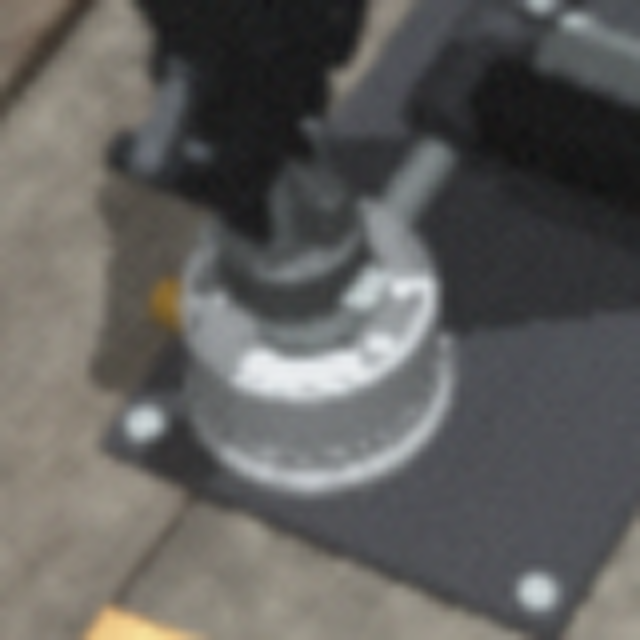

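```bash
python3 - <<'E'
from h import *
from scipy.optimize import least_squares
f=grab_frame("wrist"); t,Ro=pose()
T=lambda x,y,z:Ro.inv().apply(pt(f,200+x/3,160+y/3,z)-t)*1000
pts=[(143,370),(625,375),(384,145),(240,188),(530,190),(165,270),(605,270)]
W=np.array([T(x,y,.06)[:2] for x,y in pts])
s=least_squares(lambda q:np.hypot(*(W-q[:2]).T)-41,[0,0]); print("collar in tool",s.x,s.fun.round(1))
for fz in(.0715,.0735): print("cap in tool",T(374,214,fz+.006)[:2]+[0,32], T(374,214,fz+.006))
E
```

```text
collar in tool [2.13497362 6.28590572] [-0.4 -0.5 -0.   0.1 -0.1  0.1  0.2]
cap in tool [0.42166399 3.47876036] [  0.42166399 -28.52123964  -5.90578973]
cap in tool [0.42144157 2.88333732] [  0.42144157 -29.11666268  -7.90489864]
```

```bash
python3 -m handwheel '1.6 2.7 0 0 0 0 0;1.6 2.7 4 0 0 0 0;1.6 2.7 8 0 0 0 0;1.6 2.7 10 0 0 0 0;1.6 2.7 10 0 0 0 0;1.6 2.7 10 0 0 0 0'
python3 - <<'E'
from h import *
f=shot("wrist","w10",(200,160,440,400),3)
E
```

```text
clock: 15.1
tcp_pos: [0.594, 0.1202, 0.0606]
orientation: [-2.271, 2.171, 0.0]
contact_force: [-0.1, -0.8, -1.2]
grip_width: 0.0127
```

View pics/w10.png

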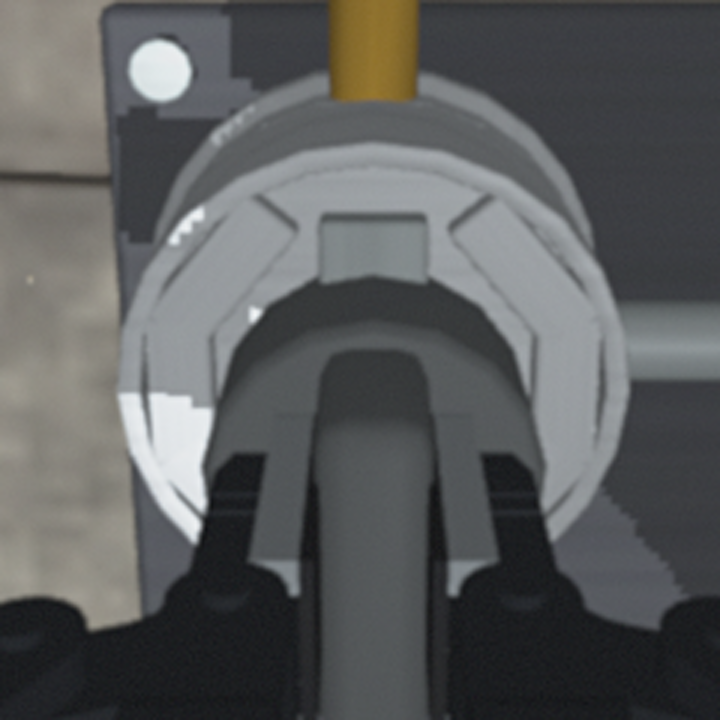

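```bash
python3 - <<'E'
from h import *
from scipy.optimize import least_squares
f=grab_frame("wrist"); t,Ro=pose()
T=lambda x,y,z:Ro.inv().apply(pt(f,200+x/3,160+y/3,z)-t)*1000
pts=[(118,390),(628,390),(373,143),(230,188),(516,188),(145,280),(602,280)]
W=np.array([T(x,y,.06)[:2] for x,y in pts])
s=least_squares(lambda q:np.hypot(*(W-q[:2]).T)-41,[0,0]); print("collar in tool",s.x,s.fun.round(1))
for fz in(.0605,.0625): print("cap in tool",T(374,214,fz+.006)[:2]+[0,32])
E
```

```text
collar in tool [0.34265619 4.09109431] [-0.4 -0.5  0.7 -0.1 -0.1 -0.5 -0.4]
cap in tool [0.46294319 3.4463672 ]
cap in tool [0.46277608 2.8505425 ]
```

Aligned to within about 1 mm. I'll lower it gently.

```bash
python3 -m handwheel '0 0.8 1 0 0 0 0;0 0.8 3 0 0 0 0;0 0.8 4 0 0 0 0;0 0.8 5 0 0 0 0;0 0.8 5 0 0 0 0'
```

```text
clock: 15.82
tcp_pos: [0.5931, 0.1201, 0.0555]
orientation: [2.271, -2.171, -0.0]
contact_force: [0.1, 0.3, -0.6]
grip_width: 0.012
```

```bash
python3 -m handwheel '0 0 1 0 0 0 0;0 0 2 0 0 0 0;0 0 2 0 0 0 0'
```

```text
clock: 16.2
tcp_pos: [0.5931, 0.12, 0.0535]
orientation: [2.271, -2.171, -0.0]
contact_force: [-0.1, -1.2, -1.1]
grip_width: 0.0124
```

```bash
python3 -m handwheel '0 0 2 0 0 0 0;0 0 4 0 0 0 0;0 0 5 0 0 0 0;0 0 5 0 0 0 0'; python3 -m handwheel '0 0 2 0 0 0 0;0 0 4 0 0 0 0;0 0 5 0 0 0 0;0 0 5 0 0 0 0'
```

```text
clock: 16.7
tcp_pos: [0.5933, 0.1201, 0.0488]
orientation: [-2.271, 2.171, -0.0]
contact_force: [-0.0, -0.2, 1.6]
grip_width: 0.0125
clock: 17.2
tcp_pos: [0.5934, 0.1201, 0.0439]
orientation: [-2.271, 2.171, -0.001]
contact_force: [-1.5, -1.4, 7.0]
grip_width: 0.0125
```

```bash
python3 -m handwheel '0 0 2 0 0 0 0;0 0 4 0 0 0 0;0 0 6 0 0 0 0;0 0 6 0 0 0 0'
```

```text
clock: 17.7
tcp_pos: [0.5934, 0.1201, 0.0384]
orientation: [-2.271, 2.171, -0.001]
contact_force: [-2.1, -0.5, 10.5]
grip_width: 0.0123
```

```bash
python3 -m handwheel '0 0 1.2 0 0 0 0;-0.5 0 1.2 0 0 -10 0;-1 0.2 1.2 0 0 -20 0;-1.5 0.4 1.2 0 0 -30 0;-1.9 0.7 1.2 0 0 -40 0;-1.9 0.7 1.2 0 0 -40 0'
```

```text
clock: 18.45
tcp_pos: [0.5941, 0.1226, 0.0379]
orientation: [-2.875, 1.26, -0.004]
contact_force: [-0.5, -0.6, 10.6]
grip_width: 0.0121
```

```bash
python3 - <<'E'
from h import *
print(readout.get_obs()["moment"].round(2),readout.get_obs()["joints"].round(2))
f=shot("wrist","w11",(150,100,490,400),2.3)
E
```

```text
[-0.12  0.12  0.1 ] [ 0.14  0.64 -0.61  1.82  0.48  0.83 -1.53]
```

View pics/w11.png

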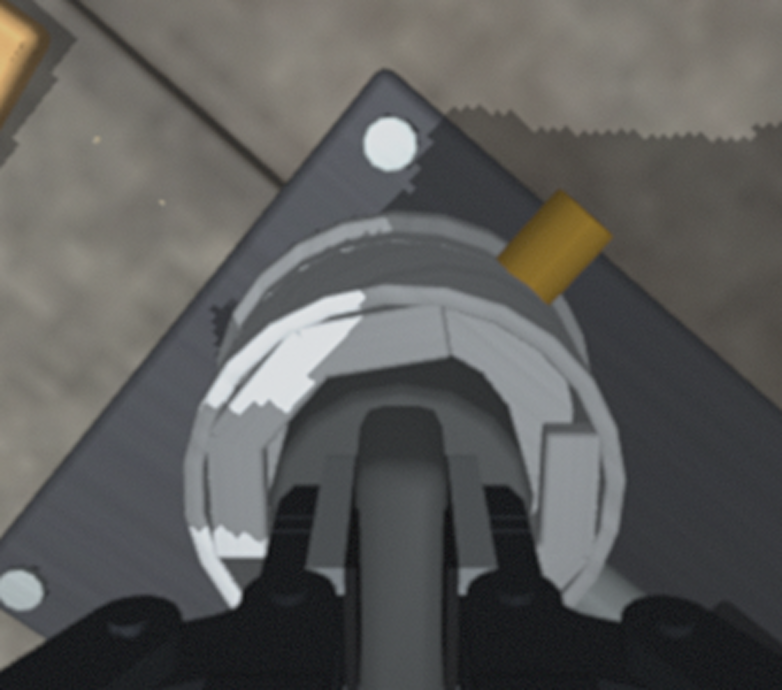

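```bash
python3 -m handwheel '-0.5 0 0 0 0 -10 0;-1 0.2 0 0 0 -20 0;-1.5 0.4 0 0 0 -30 0;-1.9 0.7 0 0 0 -40 0;-2.3 1.1 0 0 0 -50 0;-2.3 1.1 0 0 0 -50 0;-2.3 1.1 0 0 0 -50 0'
python3 - <<'E'
from h import *
print(readout.get_obs()["moment"].round(2)); print(goto([.59,.12,.04],yaw=2.6))
f=shot("wrist","w12",(150,100,490,400),2.3)
E
```

```text
clock: 19.38
tcp_pos: [0.5918, 0.1238, 0.038]
orientation: [-3.139, -0.071, -0.006]
contact_force: [-0.7, -0.7, 12.0]
grip_width: 0.0124
[-0.11  0.07  0.1 ]
(array([-2. ,  3.8, -2.1]), array([-0.1, -0.2, -0. ]))
```

View pics/w12.png

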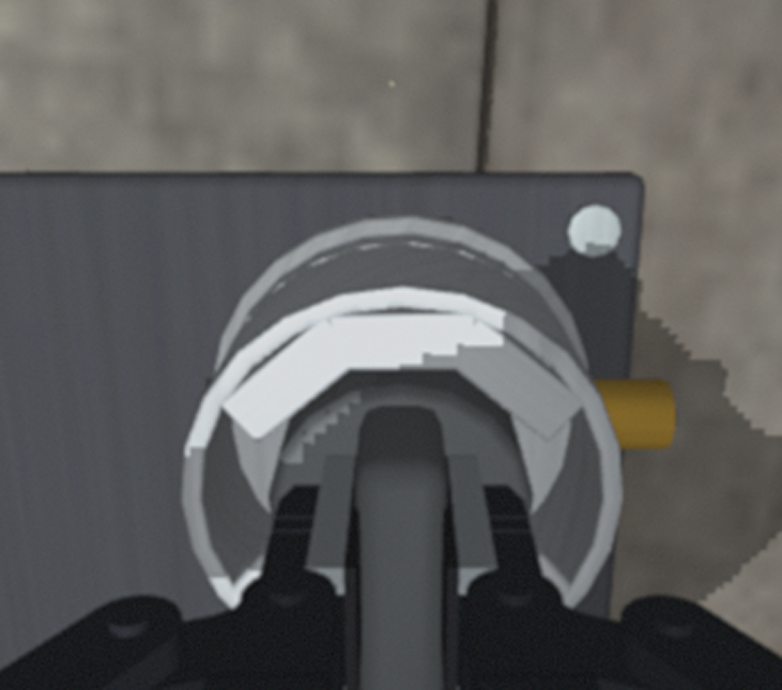

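```bash
python3 -m handwheel '0 0 -2 0 0 0 0;0 0 -4 0 0 0 0;0 0 -5 0 0 0 0;0 0 -5 0 0 0 0'; python3 -m handwheel '0 0 -1 0 0 0 0;0 0 -2 0 0 0 0;0 0 -2 0 0 0 0'
```

```text
clock: 19.92
tcp_pos: [0.5918, 0.1238, 0.0427]
orientation: [-3.139, -0.071, -0.006]
contact_force: [2.0, 0.3, 7.8]
grip_width: 0.012
clock: 20.3
tcp_pos: [0.5918, 0.1238, 0.0445]
orientation: [-3.139, -0.071, -0.006]
contact_force: [0.8, 0.6, 6.0]
grip_width: 0.0124
```

```bash
python3 -m handwheel '0 0 0 0 0 0 30;0 0 0 0 0 0 30;0 0 0 0 0 0 30;0 0 0 0 0 0 40;0 0 -30 0 0 0 40;0 0 -70 0 0 0 40;0 0 -100 0 0 0 40;0 0 -100 0 0 0 40;0 0 -100 0 0 0 60' 40
python3 - <<'E'
from h import *
print(pose()[0],goto([.50,-.02,.15],yaw=-87.4))
f=shot("wrist","w13"); f=shot("scene","s13",(220,200,320,310),7)
E
```

```text
clock: 21.42
tcp_pos: [0.5889, 0.122, 0.142]
orientation: [3.14, 0.07, -0.004]
contact_force: [-0.5, 0.5, -0.6]
grip_width: 0.0569
[0.58891017 0.122046   0.14201818] (array([-95.2, 137.9,  -7.6]), array([ 0.2,  0.1, 90. ]))
```

View pics/w13.png

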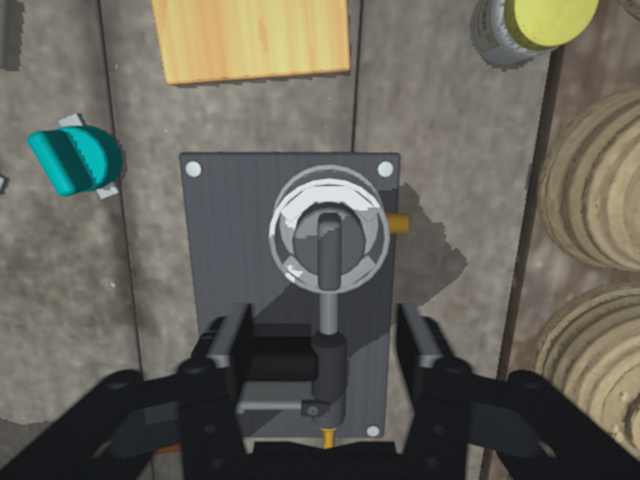

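View pics/s13.png

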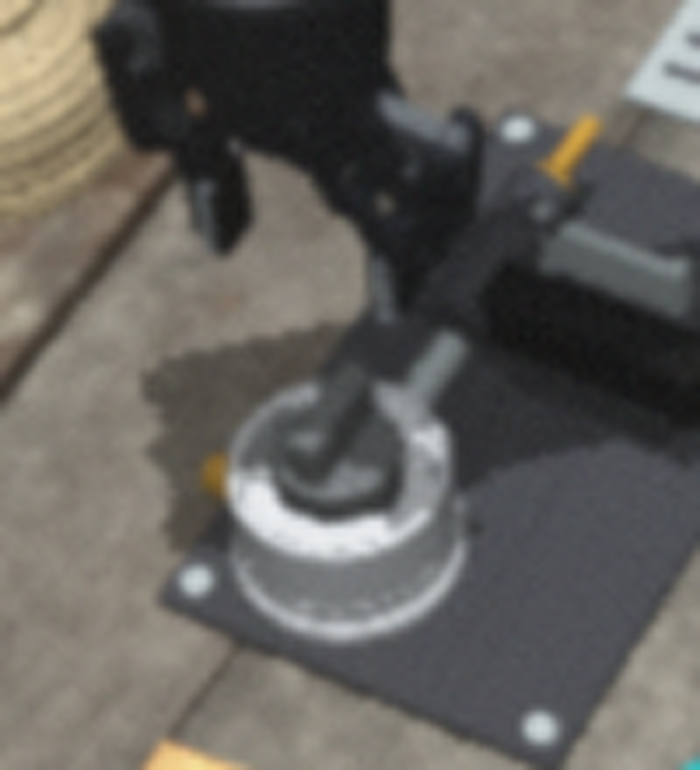

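```bash
python3 - <<'E'
from h import *
print(goto([.437,-.060,.10],yaw=12.5),goto([.437,-.093,.06],yaw=12.5))
E
```

```text
(array([-159.8,  175.2,   42.4]), array([ 0. ,  0.2, -9.9])) (array([-161.2,  208.1,   82.4]), array([ 0. ,  0.2, -9.9]))
```

```bash
python3 -m handwheel '-30 35 0 0 0 -2 60;-65 75 0 0 0 -4 60;-100 112 0 0 0 -6 60;-135 145 15 0 0 -8 60;-155 170 30 0 0 -9.9 60;-160 175 42 0 0 -9.9 60;-160 175 42 0 0 -9.9 60;-160 175 42 0 0 -9.9 60'
python3 - <<'E'
from h import *
f=shot("wrist","w14"); print(pose()[0])
E
```

```text
clock: 22.52
tcp_pos: [0.4392, -0.0577, 0.1018]
orientation: [-3.122, -0.344, -0.002]
contact_force: [0.4, 0.1, 0.5]
grip_width: 0.0599
[ 0.43928824 -0.05777102  0.10191917]
```

View pics/w14.png

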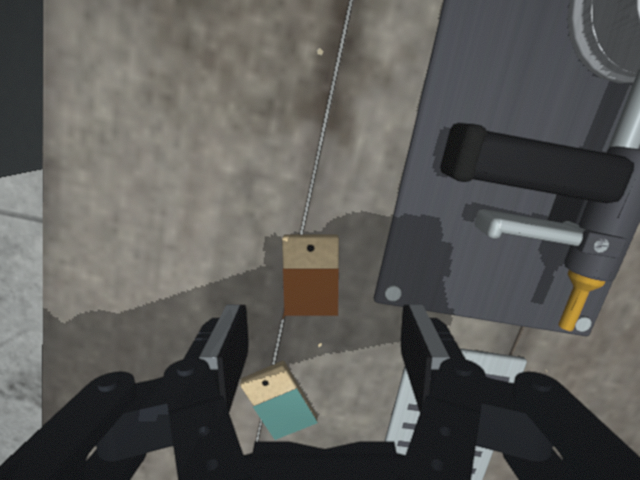

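```bash
cat >> h.py <<'E'
def tile(f,hb,box,lab):
    """box in px; returns centre (mm) and jaw yaw"""
    h=cv2.cvtColor(f["pixels"],cv2.COLOR_RGB2HSV)
    m=((h[...,1]>hb)).astype(np.uint8)*255
    m=cv2.morphologyEx(m,cv2.MORPH_CLOSE,np.ones((5,5),np.uint8))
    return wrect(f,m,.009,*box,lab)
E
python3 - <<'E'
from h import *
f=grab_frame("wrist")
a=tile(f,45,(275,230,345,325),"brown")
tile(f,45,(235,358,322,440),"green")
c,_,_=a[0],a[1],a[2]
print(goto([a[0]/1000,a[1]/1000,.0],yaw=a[2]+90))
E
```

```text
brown c [435.3 -93.7] size [65.6 41.9] long dir deg -76.8
green c [ 428.2 -198.6] size [82.  44.6] long dir deg -49.7
(array([-11.7,  34.2, 101.9]), array([-0. , -0.1, -0.6]))
```

```bash
python3 -m handwheel '-5 15 25 0 0 0 54;-10.5 32 60 0 0 0 54;-10.5 34 100 0 0 0 54;-10.5 34 118 0 0 0 54;-10.5 34 122 0 0 0 54;-10.5 34 122 0 0 0 54' 40
python3 - <<'E'
from h import *
f=shot("wrist","w15")
E
```

```text
clock: 23.38
tcp_pos: [0.4359, -0.0941, -0.0201]
orientation: [3.123, 0.343, 0.001]
contact_force: [-0.0, -0.6, -0.7]
grip_width: 0.0541
```

View pics/w15.png

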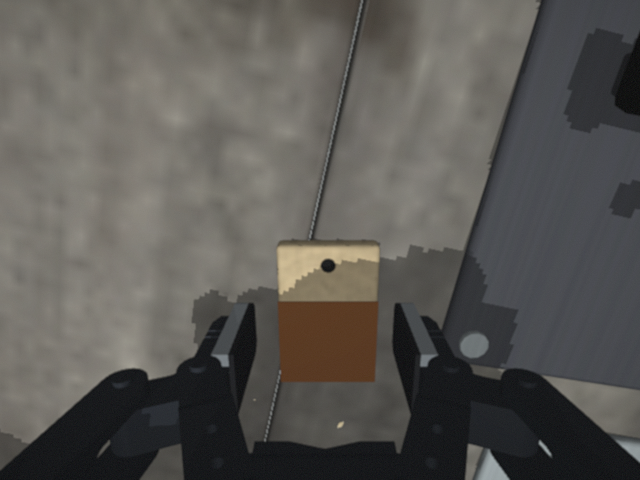

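```bash
python3 -m handwheel '0 0 2 0 0 0 54;0 0 4 0 0 0 54;0 0 5 0 0 0 54;0 0 6 0 0 0 54;0 0 6 0 0 0 54';python3 -m handwheel '0 0 1 0 0 0 54;0 0 2 0 0 0 54;0 0 2 0 0 0 54'
```

```text
clock: 24.05
tcp_pos: [0.4351, -0.0946, -0.0266]
orientation: [-3.123, -0.341, 0.0]
contact_force: [0.8, 0.5, -0.6]
grip_width: 0.0545
clock: 24.42
tcp_pos: [0.435, -0.0946, -0.0287]
orientation: [-3.123, -0.342, 0.0]
contact_force: [0.2, 0.5, -0.2]
grip_width: 0.0541
```

```bash
python3 -m handwheel '0 0 0 0 0 0 30;0 0 0 0 0 0 30;0 0 0 0 0 0 30;0 0 0 0 0 0 30;0 0 0 0 0 0 30' 60;python3 -m handwheel '0 0 -10 0 0 0 30;0 0 -40 0 0 0 30;0 0 -80 0 0 0 30;0 0 -100 0 0 0 30;0 0 -100 0 0 0 30;0 0 -100 0 0 0 30'
python3 - <<'E'
from h import *
f=shot("wrist","w16"); f=shot("scene","s16",(300,150,420,270),6)
E
```

```text
clock: 25.05
tcp_pos: [0.4353, -0.0946, -0.0282]
orientation: [3.122, 0.342, 0.0]
contact_force: [-1.4, 0.9, 7.0]
grip_width: 0.0375
clock: 25.8
tcp_pos: [0.4345, -0.0948, 0.0708]
orientation: [-3.123, -0.341, 0.001]
contact_force: [-0.6, 0.0, -0.1]
grip_width: 0.0379
```

View pics/w16.png

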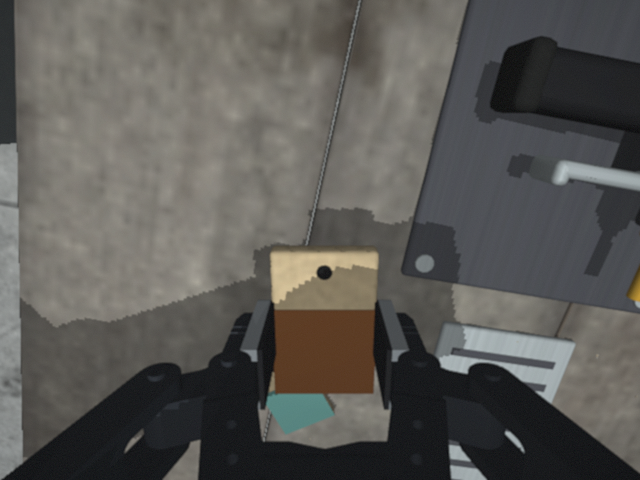

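```bash
python3 - <<'E'
from h import *
f=grab_frame("top")
C=lambda x,y,z:pt(f,150+x/2.6,180+y/2.6,z)[:2]
t=np.array([C(x,y,.006) for x,y in[(528,86),(722,76),(728,146),(534,157)]]); print("tray",t.round(3),t.mean(0))
b=np.array([C(x,y,.018) for x,y in[(42,121),(246,98),(255,197),(49,220)]]); print("board",b.round(3),b.mean(0))
for q in (t,b): d=q[0]-q[1]; print(np.degrees(np.arctan2(-d[0],d[1])), np.linalg.norm(d)); d=q[3]-q[2]; print(np.degrees(np.arctan2(-d[0],d[1])))
m=(cv2.cvtColor(f["pixels"],cv2.COLOR_RGB2HSV)[...,1]>60).astype(np.uint8)*255
wrect(f,m,.018,160,210,255,272,"board")
E
```

```text
tray [[ 0.617 -0.13 ]
 [ 0.629 -0.377]
 [ 0.538 -0.381]
 [ 0.525 -0.136]] [ 0.57701957 -0.25611734]
board [[0.571 0.484]
 [0.599 0.228]
 [0.473 0.214]
 [0.445 0.469]] [0.52183224 0.34868695]
2.825106648985783 0.24790110872672882
3.1010811506201956
6.414677818161974 0.25818090586943604
6.270242031602524
board c [522.4 349.6] size [261.9 132.4] long dir deg -83.4
```

```bash
python3 - <<'E'
from h import *
print(goto([.5796,-.306,.0],yaw=3))
E
```

```text
(array([ 96.1, 238. ,  70.2]), array([-0. ,  0.1,  9.5]))
```

```bash
python3 -m handwheel '15 35 0 0 0 2 30;30 75 0 0 0 4 30;45 115 0 0 0 6 30;62 155 0 0 0 8 30;80 195 0 0 0 9.5 30;92 228 10 0 0 9.5 30;96 238 30 0 0 9.5 30;96 238 55 0 0 9.5 30;96 238 60 0 0 9.5 30;96 238 60 0 0 9.5 30'
python3 - <<'E'
from h import *
print(pose()[0],goto([.5796,-.306,-.0215],yaw=3)); f=shot("wrist","w17")
E
```

```text
clock: 27.2
tcp_pos: [0.5796, -0.3046, 0.0109]
orientation: [-3.139, -0.085, 0.002]
contact_force: [0.6, 1.1, -0.6]
grip_width: 0.0375
[ 0.57962065 -0.30464346  0.01085313] (array([-0.1,  1.4, 32.4]), array([-0.1,  0.1,  0.1]))
```

View pics/w17.png

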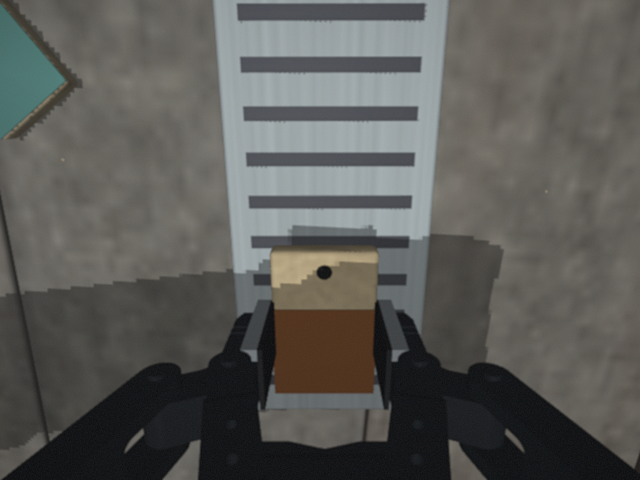

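```bash
python3 - <<'E'
from h import *
f=grab_frame("wrist")
print(pt(f,325,408,.006),pt(f,325,393,.046),pt(f,325,250,.046), pt(f,225,200,.006),pt(f,436,200,.006))
E
python3 -m handwheel '0 1 10 0 0 0 30;0 1 22 0 0 0 30;0 1 30 0 0 0 30;0 1 32 0 0 0 30;0 1 32 0 0 0 30'
```

```text
[ 0.58373797 -0.37935208  0.006     ] [ 0.58133282 -0.33739294  0.046     ] [ 0.57791057 -0.27447583  0.046     ] [ 0.53201356 -0.26675079  0.006     ] [ 0.6279717  -0.26161813  0.006     ]
clock: 27.92
tcp_pos: [0.5804, -0.3071, -0.0208]
orientation: [-3.14, -0.082, 0.0]
contact_force: [-0.3, 1.0, -0.5]
grip_width: 0.0379
```

Position is right. I'll lower to contact and release.

```bash
python3 -m handwheel '0 0 0.7 0 0 0 30;0 0 0.7 0 0 0 30;0 0 0.7 0 0 0 46;0 0 0.7 0 0 0 52;0 0 0.7 0 0 0 52;0 0 -30 0 0 0 52;0 0 -80 0 0 0 52;0 0 -120 0 0 0 54;0 0 -120 0 0 0 54'
python3 - <<'E'
from h import *
print(goto([.475,-.18,.10],yaw=39)); f=shot("wrist","w18"); f=shot("scene","s18",(290,140,430,260),5)
E
```

```text
clock: 29.05
tcp_pos: [0.5829, -0.3078, 0.1034]
orientation: [3.138, 0.081, 0.009]
contact_force: [0.1, -0.5, 0.4]
grip_width: 0.054
(array([-101.2, -133.2,    2.4]), array([  0.3,  -0.3, -36. ]))
```

View pics/w18.png

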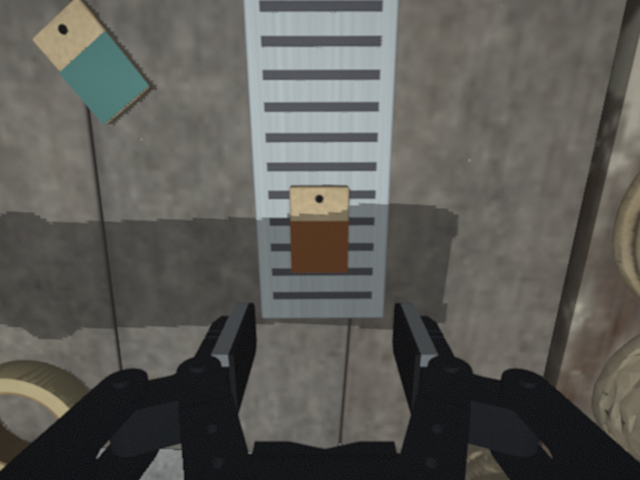

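```bash
python3 - <<'E'
from h import *
f=grab_frame("wrist"); a=tile(f,42,(25,0,165,130),"green"); tile(f,42,(285,180,355,280),"brown")
print(goto([.435,-.206,.05],yaw=39),goto([.435,-.206,.05],yaw=a[2]+90))
E
```

```text
green c [ 435.2 -207.9] size [63.8 42.5] long dir deg -52.0
brown c [ 579.1 -308.3] size [63.4 41.4] long dir deg -87.0
(array([-139. , -108.7,   48.7]), array([ -0. ,   0.1, -36. ])) (array([-139. , -108.7,   48.7]), array([ -0. ,   0.1, -35. ]))
```

```bash
python3 -m handwheel '-25 -20 0 0 0 -8 54;-55 -45 0 0 0 -18 54;-90 -70 0 0 0 -27 54;-120 -95 15 0 0 -35 54;-137 -107 35 0 0 -35 54;-139 -108 45 0 0 -35 54;-139 -108 45 0 0 -35 54;-139 -108 45 0 0 -35 54'
python3 - <<'E'
from h import *
f=shot("wrist","w19"); a=tile(f,42,(240,200,400,440),"green"); print(pose()[0],goto([a[0]/1000,a[1]/1000,-.0285],yaw=a[2]+90))
E
```

```text
clock: 30.2
tcp_pos: [0.4373, -0.207, 0.0547]
orientation: [2.971, 1.021, 0.002]
contact_force: [0.7, -0.6, -0.1]
grip_width: 0.0544
green c [ 433.3 -207.4] size [62.4 40. ] long dir deg -50.7
[ 0.43727102 -0.20702427  0.05486371] (array([-3.5, -2.2, 83.4]), array([ 0.1, -0.1, -1.3]))
```

View pics/w19.png

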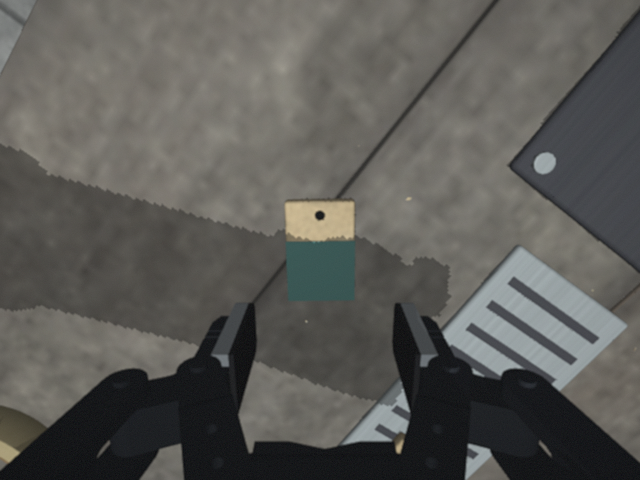

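```bash
python3 -m handwheel '-2 -1 30 0 0 0 54;-3 -2 60 0 0 -1 54;-3 -2 76 0 0 -1 54;-3 -2 82 0 0 -1 54;-3 -2 83 0 0 -1 54;-3 -2 83 0 0 -1 30;-3 -2 83 0 0 -1 30;-3 -2 83 0 0 -1 30;-3 -2 83 0 0 -1 30;-3 -2 83 0 0 -1 30' 60; python3 -m handwheel '0 0 -20 0 0 0 30;0 0 -60 0 0 0 30;0 0 -85 0 0 0 30;0 0 -85 0 0 0 30;0 0 -85 0 0 0 30'
python3 - <<'E'
from h import *
f=shot("wrist","w20"); print(pose()[0],goto([.5744,-.206,.01],yaw=3))
E
```

```text
clock: 31.5
tcp_pos: [0.4331, -0.2071, -0.0275]
orientation: [2.96, 1.048, 0.002]
contact_force: [-1.3, 1.0, 6.1]
grip_width: 0.0377
clock: 32.12
tcp_pos: [0.4318, -0.2072, 0.0561]
orientation: [2.962, 1.047, -0.001]
contact_force: [0.0, -1.0, -1.2]
grip_width: 0.0377
[ 0.43161269 -0.20695245  0.05575789] (array([111.6,  89.1,  45.6]), array([-0. ,  0.1, 36. ]))
```

View pics/w20.png

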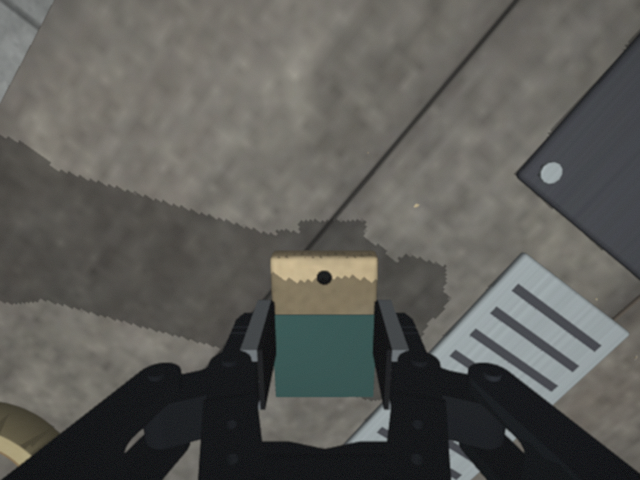

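```bash
python3 -m handwheel '22 18 0 0 0 9 30;45 36 0 0 0 18 30;70 55 0 0 0 27 30;92 74 0 0 0 36 30;108 86 10 0 0 36 30;111.5 89 30 0 0 36 30;111.5 89 45 0 0 36 30;111.5 89 45 0 0 36 30'
python3 - <<'E'
from h import *
f=shot("wrist","w21"); print(pose()[0],goto([.5744,-.206,-.0215],yaw=3))
E
```

```text
clock: 33.17
tcp_pos: [0.5723, -0.2058, 0.0091]
orientation: [-3.139, -0.082, 0.007]
contact_force: [0.4, 0.2, 0.1]
grip_width: 0.0375
[ 0.57331846 -0.20596018  0.01029206] (array([ 1.2,  0.1, 31.8]), array([-0. ,  0.1, -0. ]))
```

View pics/w21.png

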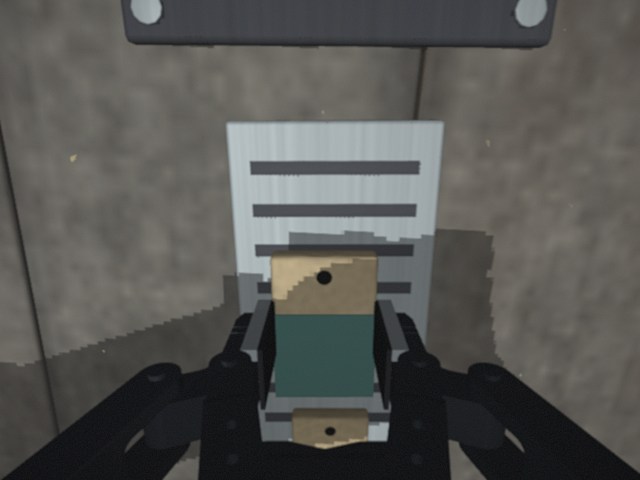

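```bash
python3 -m handwheel '1 0 10 0 0 0 30;1 0 22 0 0 0 30;1 0 31 0 0 0 30;1 0 32.5 0 0 0 30;1 0 32.5 0 0 0 30;1 0 32.5 0 0 0 46;1 0 32.5 0 0 0 52;1 0 32.5 0 0 0 52;1 0 0 0 0 0 54;1 0 -50 0 0 0 54;1 0 -90 0 0 0 54;1 0 -90 0 0 0 54'
python3 - <<'E'
from h import *
f=shot("wrist","w22"); f=shot("scene","s22",(220,140,420,310),4)
print(pose()[0],readout.get_obs()["joints"].round(2))
E
```

```text
clock: 34.72
tcp_pos: [0.5785, -0.2061, 0.105]
orientation: [3.138, 0.081, 0.01]
contact_force: [0.1, 0.1, -0.3]
grip_width: 0.0541
[ 0.57576064 -0.2061406   0.1013773 ] [ 0.83  0.62 -0.82  1.76  0.53  1.   -0.14]
```

View pics/w22.png

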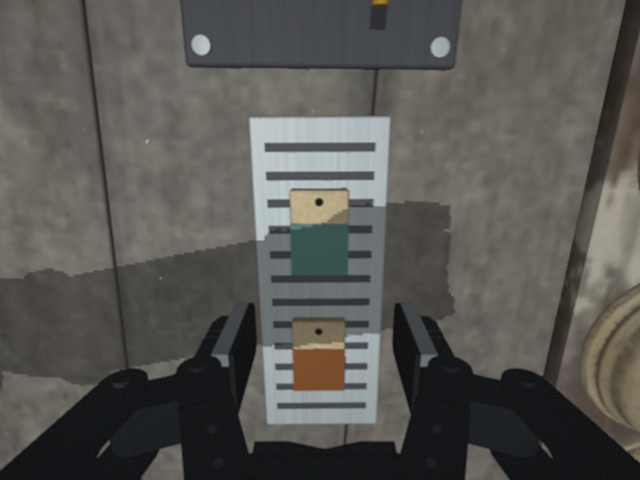

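View pics/s22.png

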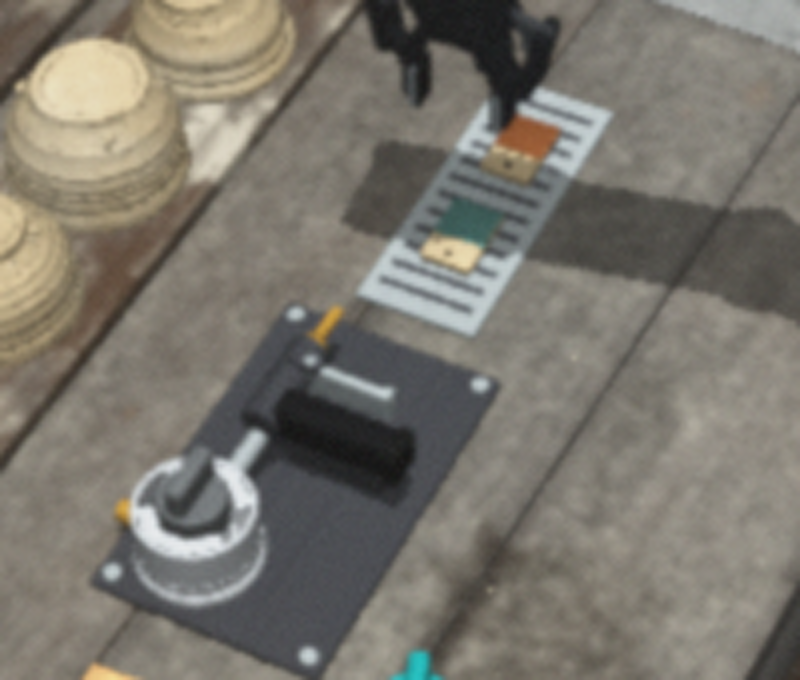

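```bash
python3 - <<'E'
from h import *
print(goto([.52,.05,.16],yaw=-87.4))
E
```

```text
(array([ -42.4, -258.6,  -58.8]), array([  0. ,   0. , -89.6]))
```

```bash
python3 -m handwheel '-5 -30 -20 0 0 10 54;-10 -60 -40 0 0 20 60;-15 -90 -58 0 0 30 70;-20 -120 -58 0 0 40 75;-25 -150 -58 0 0 50 75;-30 -180 -58 0 0 60 75;-35 -210 -58 0 0 70 75;-39 -240 -58 0 0 80 75;-42 -258 -58 0 0 90.4 75;-42 -258 -58 0 0 90.4 75;-42 -258 -58 0 0 90.4 75'
python3 - <<'E'
from h import *
f=shot("wrist","w23"); print(pose()[0],readout.get_obs()["joints"].round(2))
E
```

```text
clock: 36.2
tcp_pos: [0.5203, 0.0484, 0.1585]
orientation: [2.273, -2.167, -0.001]
contact_force: [-0.7, 0.3, 0.1]
grip_width: 0.0751
[0.52049515 0.04815252 0.15870506] [ 0.3   0.34 -0.62  1.93  0.24  0.95 -1.96]
```

View pics/w23.png

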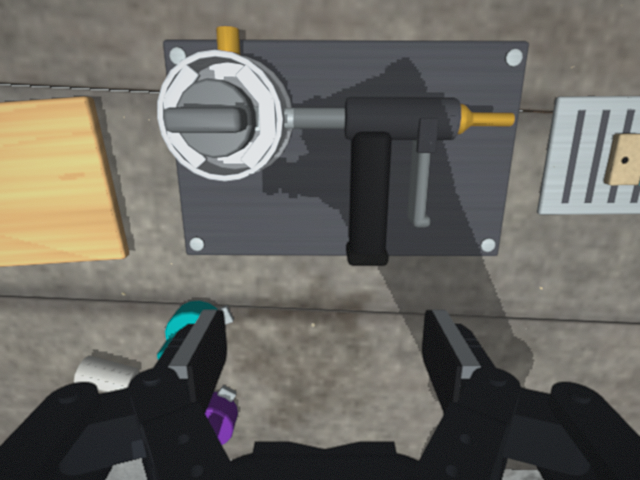

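```bash
python3 - <<'E'
from h import *
f=shot("wrist","w23a",(150,30,300,190),5); shot("wrist","w23b",(330,90,530,270),4)
E
```

```text
(no output)
```

View pics/w23a.png

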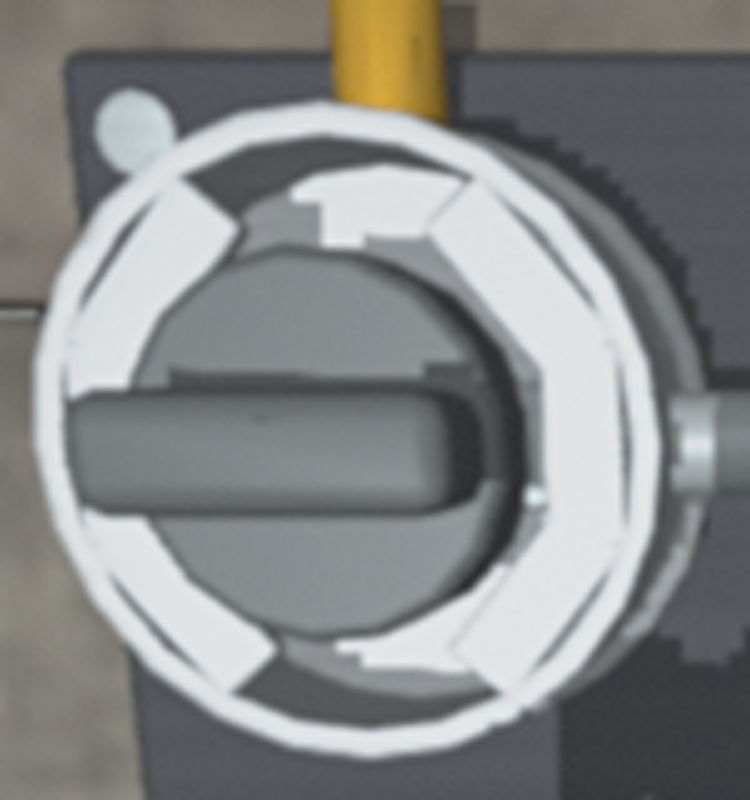

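View pics/w23b.png

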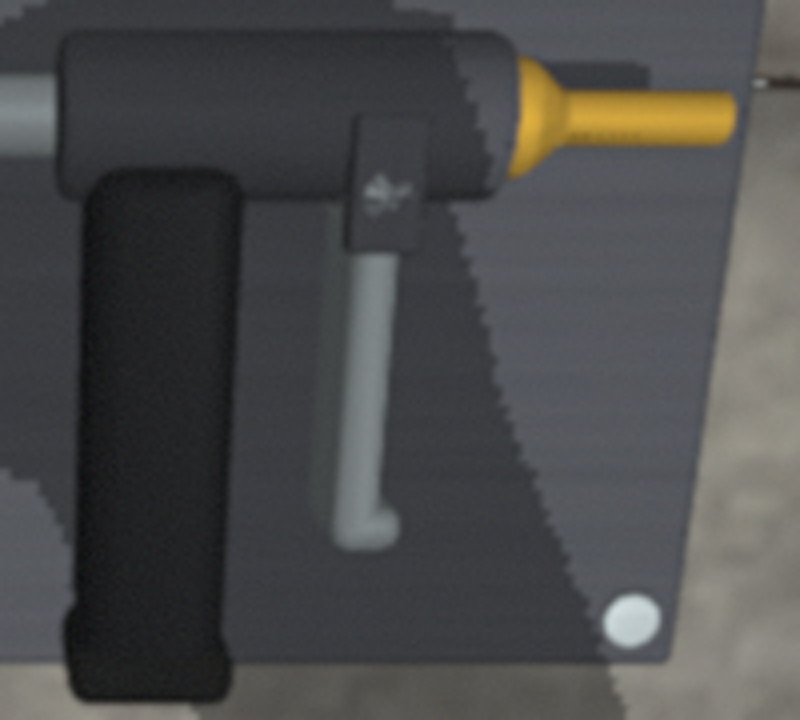

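```bash
python3 - <<'E'
from h import *
f=grab_frame("wrist"); t,Ro=pose()
T=lambda x,y,z:(Ro.inv().apply(pt(f,330+x/4,90+y/4,z)-t)*1000).round(1)
for z in(.05,.06,.065):
    print(z,"grip back",T(80,300,z),T(76,520,z),"grip front",T(236,300,z),"trig outer",T(396,300,z),T(386,450,z),T(400,530,z),"pivot",T(385,190,z),"grip end",T(150,690,z))
print("squeeze guess")
E
```

```text
0.05 grip back [ 18.4 -42.7 109.1] [ 18.4  -2.9 109.2] grip front [ 45.7 -42.7 109.1] trig outer [ 73.7 -42.7 109.1] [ 74.1 -16.  109.2] [ 77.8  -1.  109.2] pivot [ 70.3 -61.4 109.1] grip end [ 33.1  30.4 109.2]
0.06 grip back [ 17.7 -44.   99.1] [17.8 -5.6 99.1] grip front [ 44.1 -44.   99.1] trig outer [ 71.1 -44.   99.1] [ 71.5 -18.2  99.2] [75.1 -3.8 99.2] pivot [ 67.8 -62.   99.1] grip end [32.  26.5 99.2]
0.065 grip back [ 17.4 -44.6  94.1] [17.5 -6.9 94.1] grip front [ 43.3 -44.6  94.1] trig outer [ 69.8 -44.6  94.1] [ 70.2 -19.3  94.2] [73.7 -5.1 94.2] pivot [ 66.5 -62.3  94.1] grip end [31.4 24.6 94.2]
squeeze guess
```

```bash
python3 -m handwheel '15 -7 20 0 0 0 84;30 -12 50 0 0 0 84;36 -14 85 0 0 0 84;36 -14 95 0 0 0 84;36 -14 95 0 0 0 84;36 -14 95 0 0 0 84' 30
python3 - <<'E'
from h import *
f=shot("wrist","w24"); print(pose()[0])
E
```

```text
clock: 37.15
tcp_pos: [0.5371, 0.0147, 0.0654]
orientation: [-2.27, 2.169, -0.002]
contact_force: [-0.7, 0.3, -0.3]
grip_width: 0.0838
[0.53719636 0.0146637  0.06558363]
```

View pics/w24.png

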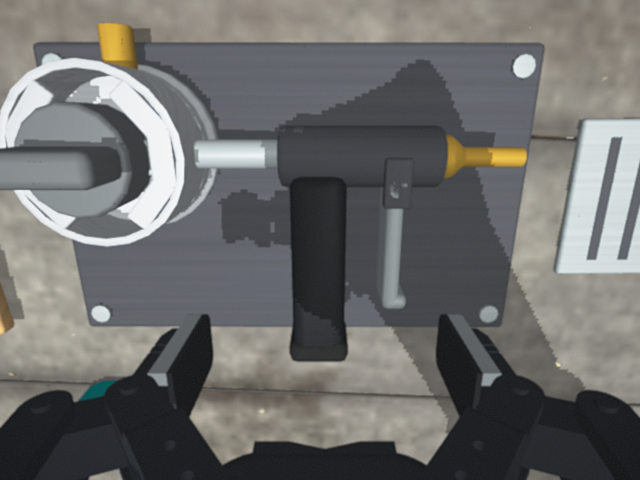

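```bash
python3 - <<'E'
from h import *
f=grab_frame("wrist"); t,Ro=pose()
T=lambda x,y,z:(Ro.inv().apply(pt(f,x,y,z)-t)*1000).round(1)
z=.06
print("grip back",T(291,260,z),"front",T(346,260,z),"trig outer",T(402,270,z),"hook",T(405,300,z),"pivot",T(400,185,z))
E
```

```text
grip back [-15.7 -10.9   5.6] front [ 10.6 -10.9   5.6] trig outer [37.6 -5.8  5.6] hook [40.1 10.1  5.6] pivot [ 34.2 -46.9   5.7]
```

```bash
python3 -m handwheel '2.5 -2 15 0 0 0 84;2.5 -2 30 0 0 0 84;2.5 -2 45 0 0 0 84;2.5 -2 55 0 0 0 84;2.5 -2 55 0 0 0 84;2.5 -2 55 0 0 0 84' 30
python3 - <<'E'
from h import *
f=shot("wrist","w25"); print(pose()[0])
E
```

```text
clock: 38.0
tcp_pos: [0.5386, 0.012, 0.0096]
orientation: [-2.271, 2.17, -0.0]
contact_force: [-0.8, -0.5, -0.1]
grip_width: 0.0837
[0.53873132 0.01199512 0.00978636]
```

View pics/w25.png

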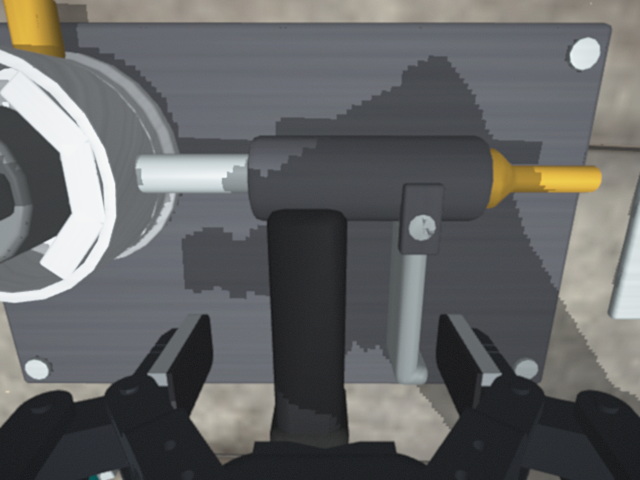

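```bash
python3 -m handwheel '0 -3 0 0 0 0 84;0 -3 0 0 0 0 60;0 -3 0 0 0 0 50;0 -3 0 0 0 0 50' 30
python3 - <<'E'
from h import *
f=shot("wrist","w26"); print(pose()[0],readout.get_obs()["contact_force"])
E
```

```text
clock: 38.55
tcp_pos: [0.5417, 0.0082, 0.0099]
orientation: [2.265, -2.172, 0.005]
contact_force: [-0.8, -8.5, 6.1]
grip_width: 0.0501
[0.54161962 0.00821532 0.00988711] [-0.27031623 -8.29163279  5.66670215]
```

View pics/w26.png

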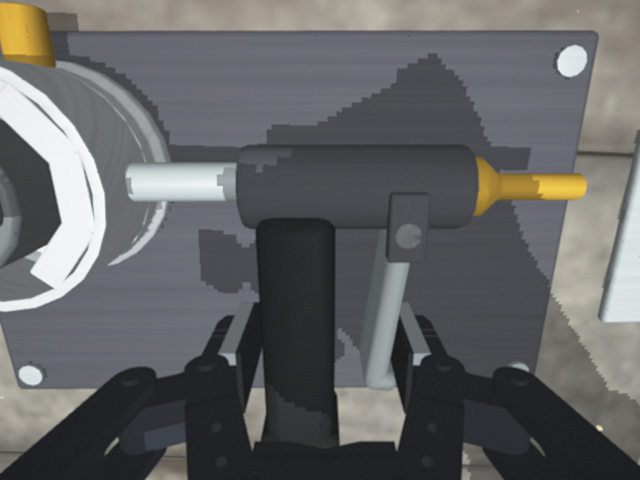

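```bash
python3 -m handwheel '0 0 0 0 0 0 42;0 0 0 0 0 0 32;0 0 0 0 0 0 32;0 0 0 0 0 0 32;0 0 0 0 0 0 32;0 0 0 0 0 0 32' 40
python3 - <<'E'
from h import *
f=shot("wrist","w27"); print(pose()[0],readout.get_obs()["contact_force"])
E
python3 -m handwheel '0 0 0 0 0 0 32;0 0 0 0 0 0 32;0 0 0 0 0 0 32;0 0 0 0 0 0 32;0 0 0 0 0 0 32'
```

```text
clock: 39.35
tcp_pos: [0.5418, 0.0103, 0.0106]
orientation: [2.268, -2.172, 0.003]
contact_force: [-2.3, -3.8, 13.0]
grip_width: 0.0403
[0.54176632 0.01035164 0.01065522] [-2.91574106 -3.50203443 12.45821932]
clock: 40.02
tcp_pos: [0.5418, 0.0104, 0.0107]
orientation: [2.268, -2.172, 0.003]
contact_force: [-3.7, -3.3, 13.1]
grip_width: 0.0401
```

View pics/w27.png

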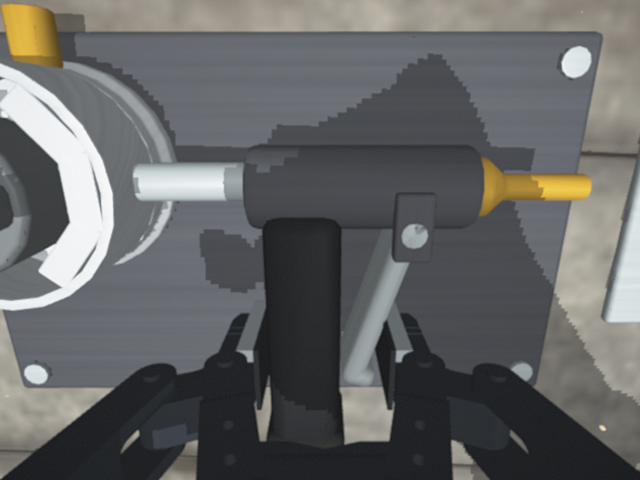

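```bash
python3 -m handwheel '0 0 0 0 0 0 32;0 0 0 0 0 0 32;0 0 0 0 0 0 32;0 0 0 0 0 0 84;0 0 0 0 0 0 84;0 0 0 0 0 0 84;0 0 0 0 0 0 84;0 0 0 0 0 0 84'
python3 -m handwheel '0 0 -20 0 0 0 84;0 0 -60 0 0 0 84;0 0 -110 0 0 0 84;0 0 -150 0 0 0 84;0 0 -150 0 0 0 84'
python3 - <<'E'
from h import *
f=shot("wrist","w28"); print(pose()[0],goto([.5744,-.206,.05],yaw=3)); shot("scene","s28",(220,140,420,310),4)
E
```

```text
clock: 41.02
tcp_pos: [0.5413, 0.0123, 0.0094]
orientation: [-2.271, 2.17, 0.0]
contact_force: [0.4, -0.4, -0.7]
grip_width: 0.0841
clock: 41.65
tcp_pos: [0.5439, 0.0126, 0.1642]
orientation: [-2.267, 2.167, -0.009]
contact_force: [0.1, -0.0, -0.9]
grip_width: 0.0838
[0.54249903 0.01217879 0.16199894] (array([219.3, -21.6, 112.2]), array([-0.2,  0.2, 89.6]))
```

View pics/w28.png

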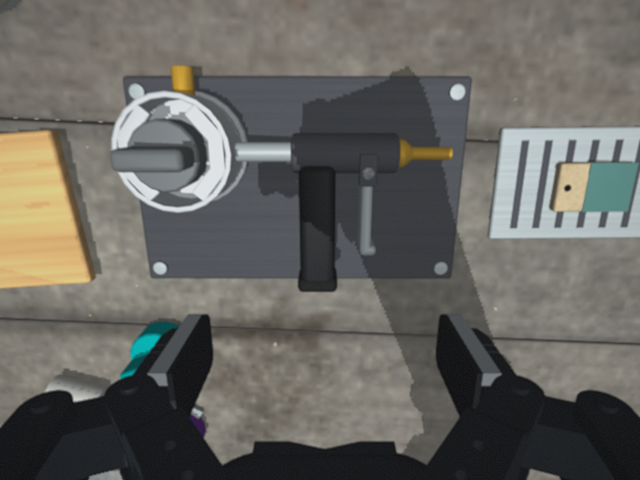

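View pics/s28.png

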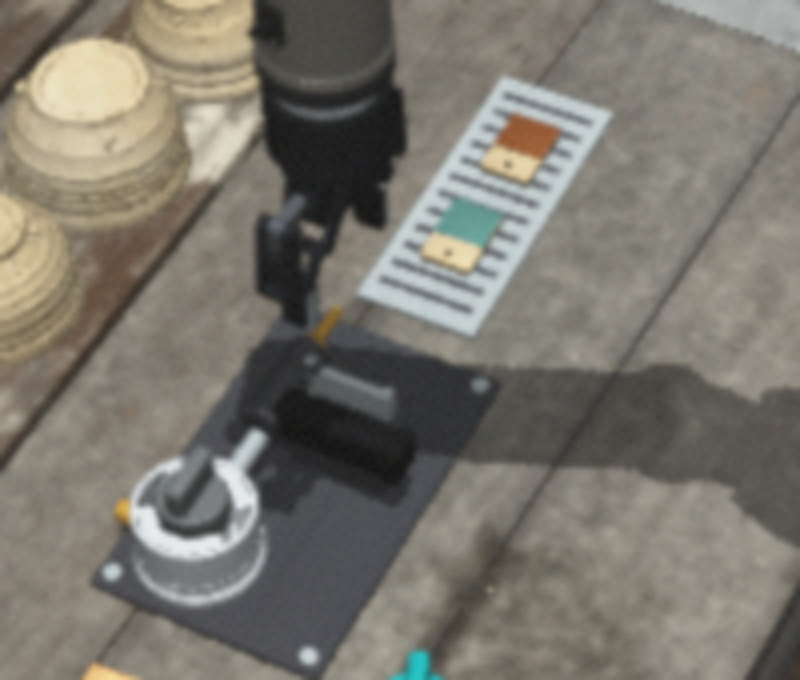

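```bash
python3 -m handwheel '25 -2 0 0 0 -10 84;50 -5 0 0 0 -20 70;75 -8 0 0 0 -30 60;100 -10 0 0 0 -40 54;125 -13 0 0 0 -50 54;150 -16 0 0 0 -60 54;175 -18 20 0 0 -70 54;200 -20 50 0 0 -80 54;217 -21 80 0 0 -90.4 54;219 -21.6 105 0 0 -90.4 54;219 -21.6 110 0 0 -90.4 54;219 -21.6 110 0 0 -90.4 54' 40
python3 - <<'E'
from h import *
f=shot("wrist","w29"); a=tile(f,42,(240,200,400,440),"green"); print(pose()[0],goto([a[0]/1000,a[1]/1000,-.0225],yaw=a[2]+90))
E
```

```text
clock: 43.25
tcp_pos: [0.5731, -0.2043, 0.0497]
orientation: [-3.14, -0.082, -0.0]
contact_force: [0.4, 0.4, -0.3]
grip_width: 0.0541
green c [ 575.4 -209.8] size [64.7 41.9] long dir deg -86.9
[ 0.57355657 -0.20454834  0.05036004] (array([ 1.5,  5.3, 72.9]), array([ 0. , -0.1, -0.1]))
```

View pics/w29.png

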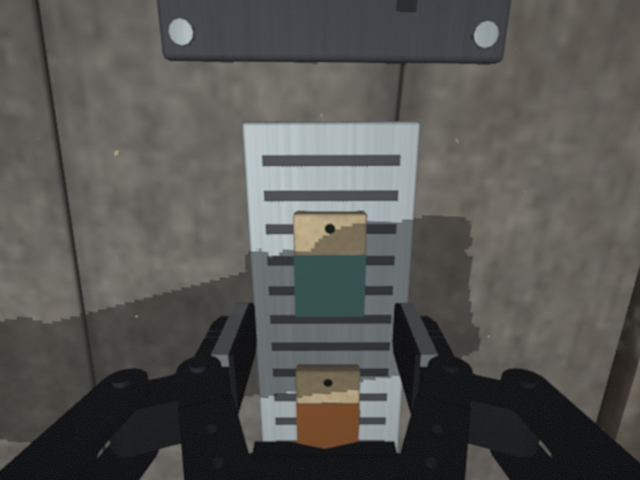

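```bash
python3 -m handwheel '1 1 30 0 0 0 54;2 3 55 0 0 0 54;2 3 66 0 0 0 54;2 3 71 0 0 0 54;2 3 71 0 0 0 54;2 3 71 0 0 0 30;2 3 71 0 0 0 30;2 3 71 0 0 0 30;2 3 71 0 0 0 30;2 3 71 0 0 0 30' 60; python3 -m handwheel '0 0 -20 0 0 0 30;0 0 -70 0 0 0 30;0 0 -130 0 0 0 30;0 0 -150 0 0 0 30;0 0 -150 0 0 0 30'
python3 - <<'E'
from h import *
f=shot("wrist","w30"); print(pose()[0],goto([.522,.345,.10],yaw=6.4),goto([.522,.345,.10],yaw=-173.6))
E
```

```text
clock: 44.55
tcp_pos: [0.5758, -0.2088, -0.0204]
orientation: [3.14, 0.082, 0.003]
contact_force: [-0.9, 0.5, 6.0]
grip_width: 0.0376
clock: 45.18
tcp_pos: [0.5758, -0.2091, 0.1304]
orientation: [3.139, 0.081, 0.005]
contact_force: [-0.7, 0.0, -1.4]
grip_width: 0.0374
[ 0.57451793 -0.20907357  0.12844673] (array([ -23.8, -556.1,   28. ]), array([ 0. ,  0. , -3.4])) (array([ -23.8, -556.1,   28. ]), array([ 0. ,  0. , -3.4]))
```

View pics/w30.png

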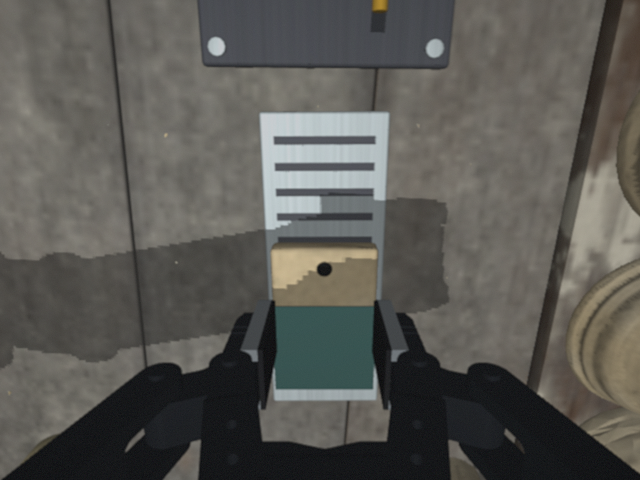

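```bash
python3 - <<'E'
from h import *
print(goto([.516,.404,.05],yaw=6.4))
E
```

```text
(array([ -26.8, -615.3,   78. ]), array([ 0. ,  0. , -3.4]))
```

```bash
python3 -m handwheel '0 -40 -10 0 0 0 30;0 -95 -10 0 0 0 30;0 -150 -10 0 0 0 30;-2 -205 -10 0 0 0 30;-5 -260 -10 0 0 0 30;-8 -315 -10 0 0 0 30;-12 -370 -10 0 0 -1 30;-15 -425 -10 0 0 -2 30;-18 -480 -10 0 0 -3.4 30;-22 -535 -10 0 0 -3.4 30;-25 -585 0 0 0 -3.4 30;-27 -615 10 0 0 -3.4 30'
python3 - <<'E'
from h import *
print(pose()[0],goto([.516,.404,.03],yaw=6.4), readout.get_obs()["grip_width"])
E
```

```text
clock: 46.72
tcp_pos: [0.5136, 0.4061, 0.1157]
orientation: [3.135, 0.18, -0.005]
contact_force: [-0.6, 0.5, -0.3]
grip_width: 0.0374
[0.51356916 0.40614363 0.11569395] (array([ 2.5,  2.3, 85.7]), array([0. , 0.2, 0.2])) 0.03743978394442609
```

```bash
python3 -m handwheel '2 2 30 0 0 0 30;2 2 60 0 0 0 30;2 2 85 0 0 0 30;2 2 85 0 0 0 30'
python3 - <<'E'
from h import *
f=shot("wrist","w31"); print(pose()[0],goto([.516,.404,-.0094],yaw=6.4))
g=cv2.cvtColor(f["pixels"],cv2.COLOR_RGB2HSV)
E
```

```text
clock: 47.22
tcp_pos: [0.5165, 0.4004, 0.03]
orientation: [3.133, 0.175, -0.007]
contact_force: [-0.4, -0.9, 0.6]
grip_width: 0.0374
[0.51739478 0.40161031 0.03204524] (array([-1. , -2.6, 41.4]), array([ 0.1,  0.1, -0. ]))
```

View pics/w31.png

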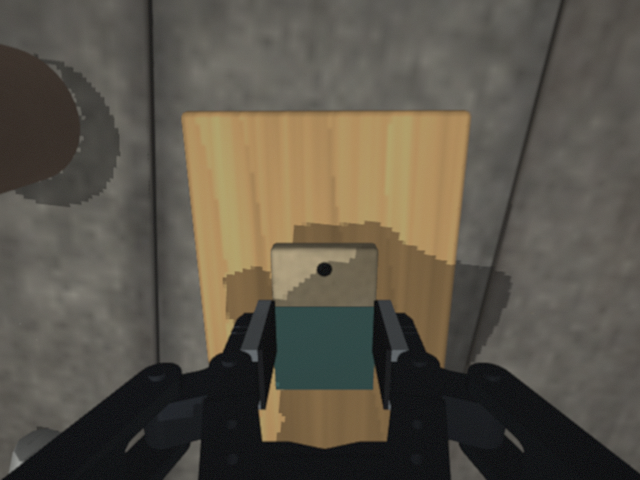

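```bash
python3 - <<'E'
from h import *
f=grab_frame("wrist"); print(pt(f,325,112,.018),pt(f,325,442,.018))
E
python3 -m handwheel '0 0 15 0 0 0 30;0 0 30 0 0 0 30;0 0 38 0 0 0 30;0 0 39 0 0 0 30;0 0 40 0 0 0 30;0 0 40 0 0 0 30'
```

```text
[0.50791272 0.48014173 0.018     ] [0.52867301 0.29627652 0.018     ]
clock: 48.08
tcp_pos: [0.5184, 0.4025, -0.0062]
orientation: [-3.136, -0.175, -0.001]
contact_force: [-0.9, -0.0, -0.1]
grip_width: 0.0376
```

```bash
python3 -m handwheel '0 0 1 0 0 0 30;0 0 2 0 0 0 30;0 0 2 0 0 0 30;0 0 2 0 0 0 46;0 0 2 0 0 0 52;0 0 2 0 0 0 52;0 0 -20 0 0 0 54;0 0 -70 0 0 0 54;0 0 -130 0 0 0 54;0 0 -150 0 0 0 54;0 0 -150 0 0 0 54'
python3 - <<'E'
from h import *
f=shot("wrist","w32"); print(pose()[0],goto([.5796,-.3065,.05],yaw=3))
E
```

```text
clock: 49.45
tcp_pos: [0.5189, 0.4032, 0.146]
orientation: [-3.135, -0.175, -0.005]
contact_force: [-1.8, -0.3, -1.0]
grip_width: 0.0537
[0.51826951 0.40199763 0.1437802 ] (array([-17.7, 710.9,  93.9]), array([ 0. , -0. ,  3.4]))
```

View pics/w32.png

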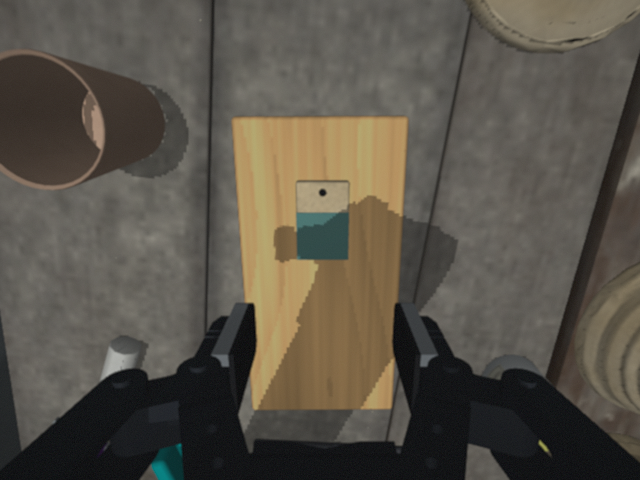

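```bash
python3 -m handwheel '0 40 0 0 0 0 54;0 95 0 0 0 0 54;0 150 0 0 0 0 54;-1 205 0 0 0 0 54;-3 260 0 0 0 0 54;-5 315 0 0 0 0 54;-7 370 0 0 0 1 54;-9 425 0 0 0 2 54;-12 480 0 0 0 3.4 54;-14 535 0 0 0 3.4 54;-16 590 0 0 0 3.4 54;-17 640 0 0 0 3.4 54'
python3 - <<'E'
from h import *
print(pose()[0],goto([.5796,-.3065,.05],yaw=3))
E
```

```text
clock: 51.0
tcp_pos: [0.5707, -0.2378, 0.1412]
orientation: [-3.139, -0.08, 0.005]
contact_force: [0.1, 0.9, -0.4]
grip_width: 0.0538
[ 0.57070348 -0.23784553  0.14115672] (array([ 5.7, 69.1, 91.1]), array([-0.1,  0.2, -0.1]))
```

```bash
python3 -m handwheel '3 30 20 0 0 0 54;5 60 45 0 0 0 54;5.7 69 75 0 0 0 54;5.7 69 91 0 0 0 54;5.7 69 91 0 0 0 54;5.7 69 91 0 0 0 54'
python3 - <<'E'
from h import *
f=shot("wrist","w33"); a=tile(f,42,(250,200,395,330),"brown"); print(pose()[0],goto([a[0]/1000,a[1]/1000,-.0215],yaw=a[2]+90))
E
```

```text
clock: 51.75
tcp_pos: [0.5825, -0.3032, 0.0533]
orientation: [-3.14, -0.084, -0.002]
contact_force: [0.3, 0.1, 0.2]
grip_width: 0.0541
brown c [ 600.9 -333.5] size [40.6 34.1] long dir deg 3.0
[ 0.58267996 -0.30352248  0.05367792] (array([16.5, 30.8, 75.2]), array([  0.1,  -0.1, -90. ]))
```

View pics/w33.png

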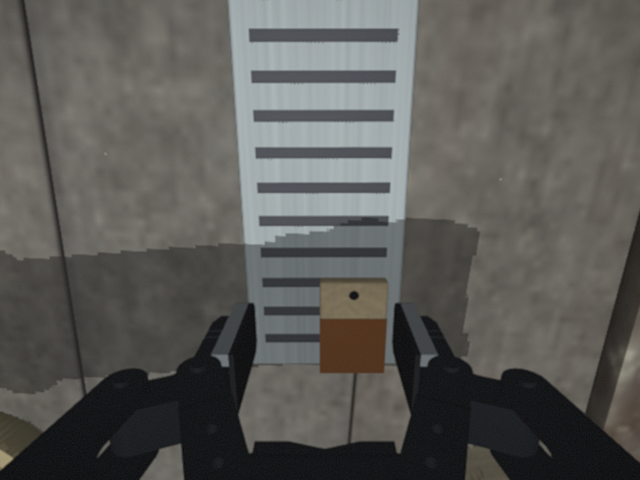

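The brown tile has been knocked to (353,326), over the end of the tray. I'll measure it again.

```bash
python3 - <<'E'
from h import *
f=grab_frame("wrist")
h=cv2.cvtColor(f["pixels"],cv2.COLOR_RGB2HSV); m=cv2.morphologyEx((h[...,1]>42).astype(np.uint8)*255,cv2.MORPH_CLOSE,np.ones((5,5),np.uint8))
a=wrect(f,m,.015,310,265,392,385,"brown"); print(pose()[0],goto([a[0]/1000,a[1]/1000,-.0215],yaw=a[2]+90))
E
```

```text
brown c [ 601.  -345.9] size [64.3 40.4] long dir deg -87.0
[ 0.58264906 -0.30377717  0.05376822] (array([16. , 43. , 75.3]), array([ 0. , -0.1,  0.1]))
```

```bash
python3 -m handwheel '10 25 10 0 0 0 54;16.5 41 30 0 0 0 54;16.5 41 45 0 0 0 54;16.5 41 45 0 0 0 54'
python3 - <<'E'
from h import *
f=shot("wrist","w34"); 
h=cv2.cvtColor(f["pixels"],cv2.COLOR_RGB2HSV); m=cv2.morphologyEx((h[...,1]>42).astype(np.uint8)*255,cv2.MORPH_CLOSE,np.ones((5,5),np.uint8))
a=wrect(f,m,.015,265,200,390,430,"brown"); print(pose()[0],goto([a[0]/1000,a[1]/1000,-.0215],yaw=a[2]+90))
E
```

```text
clock: 52.35
tcp_pos: [0.5994, -0.3428, 0.0065]
orientation: [-3.139, -0.083, 0.003]
contact_force: [-0.6, -0.2, 0.4]
grip_width: 0.0544
brown c [ 601.1 -346.8] size [63.4 40.8] long dir deg -86.9
[ 0.60007191 -0.34281756  0.00742052] (array([ 0.8,  4.1, 28.9]), array([-0.1,  0. , -0. ]))
```

View pics/w34.png

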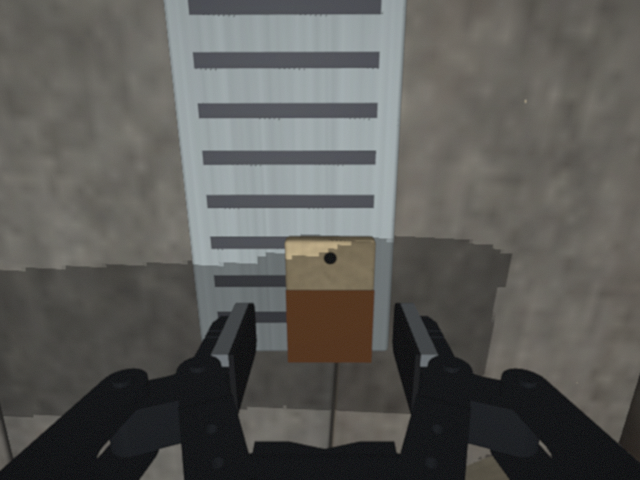

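```bash
python3 -m handwheel '1 3 12 0 0 0 54;1 3 22 0 0 0 54;1 3 27.5 0 0 0 54;1 3 27.5 0 0 0 54;1 3 27.5 0 0 0 30;1 3 27.5 0 0 0 30;1 3 27.5 0 0 0 30;1 3 27.5 0 0 0 30;1 3 27.5 0 0 0 30' 60; python3 -m handwheel '0 0 -20 0 0 0 30;0 0 -70 0 0 0 30;0 0 -130 0 0 0 30;0 0 -160 0 0 0 30;0 0 -160 0 0 0 30'
python3 - <<'E'
from h import *
f=shot("wrist","w35"); print(pose()[0],goto([.527,.304,.05],yaw=6.4))
E
```

```text
clock: 53.52
tcp_pos: [0.602, -0.3474, -0.0194]
orientation: [3.14, 0.082, 0.002]
contact_force: [-0.8, 0.9, 6.1]
grip_width: 0.0371
clock: 54.15
tcp_pos: [0.6032, -0.3478, 0.144]
orientation: [3.138, 0.081, 0.008]
contact_force: [0.6, 0.3, -0.8]
grip_width: 0.037
[ 0.60177636 -0.34756253  0.14147908] (array([ -41. , -654.7,   90.5]), array([ 0.1, -0.1, -3.4]))
```

View pics/w35.png

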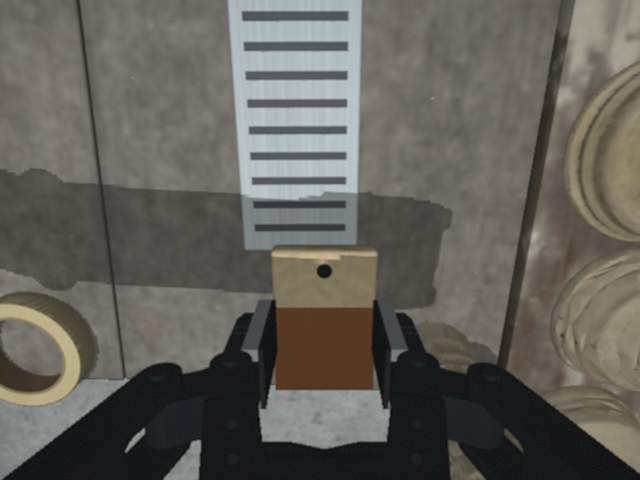

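```bash
python3 -m handwheel '-3 -40 0 0 0 0 30;-6 -95 0 0 0 0 30;-10 -150 0 0 0 0 30;-13 -205 0 0 0 0 30;-16 -260 0 0 0 0 30;-20 -315 0 0 0 0 30;-24 -370 0 0 0 -1 30;-27 -425 0 0 0 -2 30;-30 -480 0 0 0 -3.4 30;-34 -535 0 0 0 -3.4 30;-38 -590 0 0 0 -3.4 30;-41 -640 0 0 0 -3.4 30'
python3 - <<'E'
from h import *
print(pose()[0],goto([.527,.304,.03],yaw=6.4), readout.get_obs()["grip_width"])
E
```

```text
clock: 55.7
tcp_pos: [0.5258, 0.2907, 0.1383]
orientation: [3.135, 0.176, -0.004]
contact_force: [0.8, 0.4, -1.4]
grip_width: 0.0372
[0.52581143 0.29070155 0.13830725] (array([  3. , -13.2, 108.3]), array([0.1, 0.2, 0. ])) 0.03718649110570519
```

```bash
python3 -m handwheel '3 -13 30 0 0 0 30;3 -13 70 0 0 0 30;3 -13 100 0 0 0 30;3 -13 108 0 0 0 30;3 -13 108 0 0 0 30'
python3 - <<'E'
from h import *
f=shot("wrist","w36"); print(pose()[0],goto([.527,.304,-.0082],yaw=6.4))
E
```

```text
clock: 56.32
tcp_pos: [0.5283, 0.3027, 0.0314]
orientation: [3.136, 0.175, -0.002]
contact_force: [-0.8, 0.5, -0.4]
grip_width: 0.0371
[0.52889577 0.30318476 0.03237499] (array([-1.8, -1. , 40.6]), array([-0., -0., -0.]))
```

View pics/w36.png

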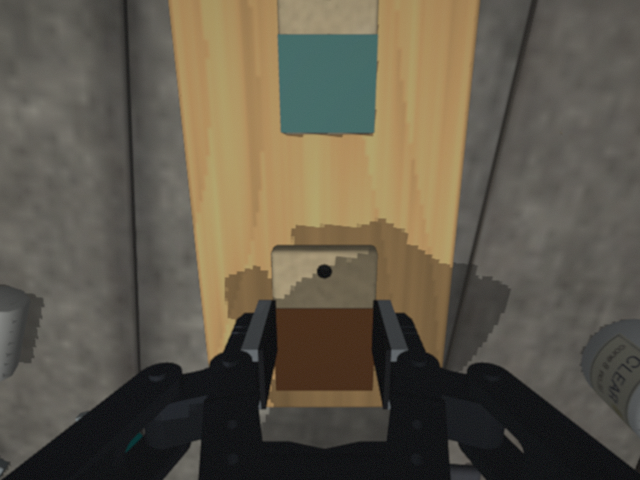

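```bash
python3 -m handwheel '0 -2 15 0 0 0 30;0 -2 28 0 0 0 30;0 -2 36 0 0 0 30;0 -2 38.5 0 0 0 30;0 -2 40 0 0 0 30;0 -2 40 0 0 0 30'
python3 -m handwheel '0 0 0.5 0 0 0 46;0 0 0.5 0 0 0 52;0 0 0.5 0 0 0 52;0 0 -20 0 0 0 54;0 0 -70 0 0 0 54;0 0 -130 0 0 0 54;0 0 -170 0 0 0 54;0 0 -170 0 0 0 54'
python3 - <<'E'
from h import *
f=shot("wrist","w37")
h=cv2.cvtColor(f["pixels"],cv2.COLOR_RGB2HSV); print(pose()[0]); shot("scene","s37",(130,180,370,420),2.5)
E
```

```text
clock: 57.12
tcp_pos: [0.5283, 0.3048, -0.0075]
orientation: [3.136, 0.175, -0.0]
contact_force: [-1.8, -3.1, 5.4]
grip_width: 0.0376
clock: 58.12
tcp_pos: [0.5302, 0.3071, 0.1672]
orientation: [-3.133, -0.175, -0.011]
contact_force: [1.0, 0.4, -0.3]
grip_width: 0.054
[0.52929128 0.3057667  0.16459264]
```

View pics/w37.png

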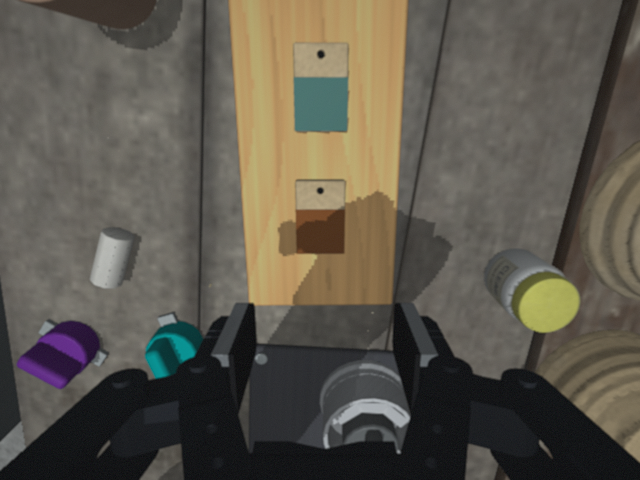

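View pics/s37.png

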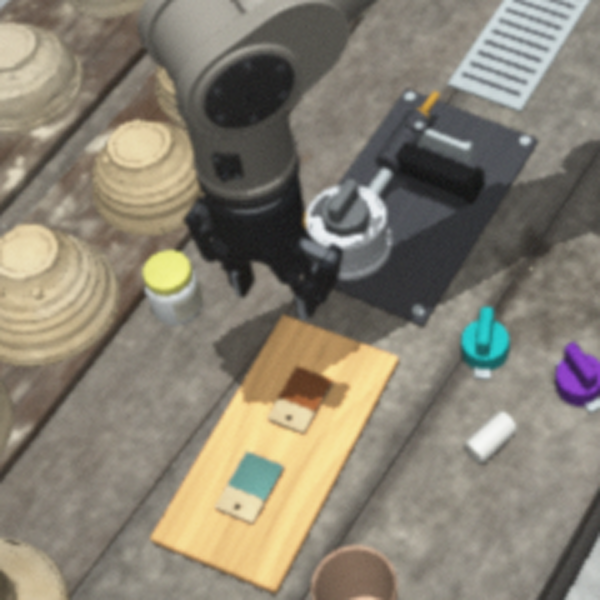

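```bash
python3 -m handwheel '0 0 -40 0 0 0 54;0 40 -60 0 0 0 54;0 90 -60 0 0 0 54;0 150 -60 0 0 0 54;0 200 -60 0 0 0 54;0 260 -60 0 0 0 54;0 310 -60 0 0 0 54;0 350 -60 0 0 0 54;0 350 -60 0 0 0 54;0 350 -60 0 0 0 54'
python3 - <<'E'
from h import *
f=shot("top","t38",(150,170,480,320),2.4); print(pose()[0],f and "")
h=cv2.cvtColor(f["pixels"],cv2.COLOR_RGB2HSV)
# tiles on board: green hue / brown
for n,m in(("green",(h[...,0]>75)&(h[...,0]<95)&(h[...,1]>50)),):
    m=m.astype(np.uint8); m[:210]=0; m[272:]=0; m[:,:160]=0; m[:,250:]=0; mo=cv2.moments(m); print(n,pt(f,mo["m10"]/mo["m00"],mo["m01"]/mo["m00"],.027))
E
```

```text
clock: 59.48
tcp_pos: [0.5667, -0.042, 0.2211]
orientation: [-3.136, -0.176, 0.002]
contact_force: [-0.1, 0.1, -0.4]
grip_width: 0.0542
[ 0.56686538 -0.04129073  0.22142179] 
green [0.5188984  0.39092005 0.027     ]
```

View pics/t38.png

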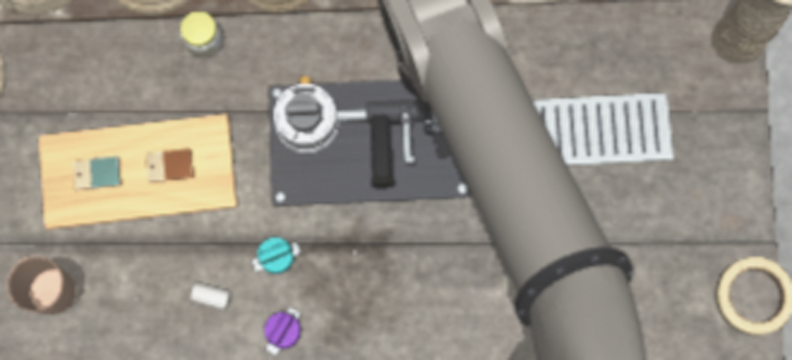

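```bash
python3 -c "
from bench import workorder
print(workorder.hand_in())"
```

```text
the job is handed in; nothing more can be done
None
```

The job is handed in, at about 59.5 s of the 210 s allowed. No verdict came back, so success rests on my own checks.

- **Cap:** I set the grey cap in the housing, pushed it against the spring to about 12 N, turned it 90° and let it rise. Parallax in a wrist view put the plug top about 14 mm above the rim, as it should be when locked. In the last picture the wing still lies along the station's y.
- **Tiles:** Only two were present, brown and green. Both went onto the tray flat, about 100 mm apart.
- **Trigger:** I squeezed it to about 0.30 rad, estimated from the picture, for about a second. It sprang back when I let go.
- **Final state:** Both tiles lie flat on the ware board, about 100 mm apart and well inside its edges. The bystanders look unmoved by eye, and the arm is clear of everything.

**Checks that failed or disagreed:**
- **Fingertips:** The first grasp on the cap closed on nothing, because the real fingertips end about 30 mm short of the reported TCP. I measured that by touch and corrected for it.
- **Knocked tile:** After the trigger step the brown tile was knocked a few centimetres, to the end of the tray. I measured it again and picked it up from there.
- **Cap height:** Apparent size gave a rougher height for the locked cap than parallax did, about 3 mm above the rim and good to a few millimetres. I trusted the parallax figure.

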